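# Wedge the spring clip off the rack spindle and fit the spacer sleeve

### The job

Take the wedge tool out of its stand, slide its blade down between the spindle and the bow of the spring clip on the can rack so that the clip spreads and comes off, and with the wedge move the clip clear of the seat; keep the gripper's fingers off the clip. Then slide the tall spacer sleeve over the spindle, fully home on the rack's plate, and have the wedge hanging back in its stand at the end. Leave the other things on the bench where they stand.

Things in the scene. Friction and masses are not known exactly. Their poses are not given: they have to be found in the camera images.
- seat (a point): Foot of the rack's upright spindle: point on its axis at the top face of the rack's top plate, 60 mm above the bench. Rack fixed. z up; x points level from spindle to the clip's bow, the way the clip comes off. Spindle (mm): neck 13 diameter from z 0 to 7, then head 16 diameter up to z 32, its top 5.5 coned to 10 diameter.
- slot_mid (a point): Middle of the slot in the rack's steel top plate, at its top face, 29.75 mm from point seat along x; same axes. In the frame of point seat (mm): the slot goes right through, x 7.5 to 52, y -6.5 to 6.5; plate 4 thick, x -105 to 75, y -52 to 52; under the slot it is free down to 6 above the bench.
- rack_cans (a point): Point midway between the two metal cans fixed in the rack behind the spindle, level with their lids (52 mm above the plate, 112 above the bench), 77 mm from point seat along -x. Cans 47 mm diameter, centres 25.5 mm to either side (y) of this point.
- clip_eye (a point): Spring clip, dark steel, 29 g, 5 mm thick, flat on the plate round the spindle's neck. Point: centre of its eye, on the spindle axis at the start, 2.5 mm above the plate; x points to its bow. Two sprung jaws run back from the bow (outside width 26 mm) to noses of 3 mm radius at x -7.5, y +-6 mm, which catch behind the neck.
- clip_bow (a point): Inner face of the clip's bow, mid-width, 15 mm from the eye along x: a cross bar 5 mm thick (x), 28 wide (y), with a lip sloping up and outward from its inner top edge to 9 mm above this point. Gap to the spindle head 7 mm, over the slot. Forcing the bow 9 mm along +x takes about 10 N and spreads the jaws; the clip then springs loose and slides easily (friction 0.15).
- jaw_left (a joint): Spread of the clip's jaw on its +y side, rad: 0 at rest, about 0.15 as the nose passes the widest part of the neck.
- jaw_right (a joint): The same for the jaw on the -y side.
- wedge_grip (a point): Wedge tool, 160 g: steel blade under a black handle, hanging point down in its stand. Point: centre of the handle, which is 22 (x) by 16 (y) by 50 (z) mm; z points up, away from the tip. A collar 34 x 22 x 5 mm lies 25 to 30 mm below the point, the blade below that; the tip is 110 mm below the point.
- wedge_tip (a point): Middle of the blade's tip edge, 9 mm towards -x and 110 mm below point wedge_grip; same axes. Blade 8 mm wide (y). Flat upright face on the -x side (1 mm from this point); sloping face on the +x side: 2 mm thick at the tip, growing evenly to 20 mm at 46 mm above the tip, then 20 mm thick up to the collar. Polished, friction 0.15.
- stand_mouth (a point): Centre of the opening in the top of the wedge's stand: a grey block 52 (x) by 45 (y) mm, 88 high, on a base plate 80 x 70 mm, fixed. Opening 26 (x) by 13 (y) mm, open to the foot. The wedge hangs in it by its collar, with wedge_grip 30 mm above this point and the same x and y axes.
- sleeve_mid (a point): The spacer sleeve to fit: a plain steel tube 30 mm outside diameter, 19 mm bore, 26 mm tall, 70 g, standing upright on the bench; the point is its centre, half-way up. Home on the seat its centre is 13 mm above point seat.
- spacer_mid (a point): Bystander: a flat steel ring 38 mm outside diameter, 10 mm tall, lying on the bench; its centre. It is not the sleeve.
- weight_mid (a point): Bystander: a steel knob weight 32 mm diameter, 44 mm tall; its centre.
- can0_mid (a point): Bystander: a lidded metal can 47 mm diameter, 88 mm tall, standing; its centre.
- can1_mid (a point): Bystander: another such can, 47 mm diameter, 88 mm tall; its centre.
- dish_mid (a point): Bystander: a shallow steel bowl 90 mm diameter, 30 mm tall; its centre.
- jar_mid (a point): Bystander: a glass jar 54 mm diameter, 75 mm tall; its centre.
Things that resemble listed ones, but are neither listed nor needed, are in the scene too. Leave any orange look-alike of the part that bears sleeve_mid alone.

How it is judged:
By the outcome, as a careful person would: the job done as asked, in the order asked, and still so for the second after the job is handed in, with the robot touching nothing.
It also fails if it takes over 72 s, if anything falls off the work surface, if the arm or the gripper's body presses on something with over 40 N, if the wrist force passes 120 N, or if a joint passes its speed limit or range.

### The arm

A 6-joint arm with a two-finger parallel gripper is mounted at the origin on the work surface. World frame = base frame: x ahead of the robot, y to its left, z up, the work surface at z = 0. Lengths are in m, angles in rad, forces in N, time in s.
With the tool pointing down it reaches from about 0.25 to 0.775 m from the base axis. Payload 4 kg.
Tool frame: the origin (TCP) lies at the centre of the arm's flange, where the gripper is bolted on; the fingertips stand ahead of it and the grasp point (between the pads) lies 180 mm ahead of it (robot.tcp_to_tips is the z of the fingertips in the tool frame, in m); z points along the fingers, y is the direction in which the jaws open and shut (so a half turn about z gives the same grasp; the last joint's range is limited). The gripper opens to 94 mm and grips with 3 to 60 N. Pads are 16 mm wide; open, the fingers measure 119 mm over their backs; the gripper's body (75 mm by 177 mm) begins 78 mm behind the grasp point.
Start: joints at [1.126, 0.087, 1.371, -0, 1.684, -0.103], TCP at [0.184, 0.518, 0.405] pointing down, gripper open.
Joint ranges: [-3.1, 3.1], [-0.76, 2.03], [0.27, 2.55], [-1.08, 4.22], [0.17, 2.65], [-2.57, 2.57]. Speed limits (rad/s): [2.79, 2.79, 3.14, 3.14, 3.14, 3.14].

### API

Orientations are given as [roll, pitch, yaw] about the fixed x, y, z axes, in that order (R = Rz(yaw) Ry(pitch) Rx(roll)).
In Python, from bench import robot gives the robot as it stands.
- The arm moves only by the tool move_arm, never from a script. Its argument "increments" is a list that holds one entry, the list of rows, each a list of 7 numbers: the opening, from 0 (shut) to 1 (fully open), then the shift along the tool's x, y, z as a fraction of full scale, then the turn, a rotation vector about the tool's x, y, z as a fraction of full scale. In form: [[[jaw, dx, dy, dz, rx, ry, rz], ...]]. A call has 1 to 8 rows; each row is the pose to reach, as a shift and turn from the pose commanded when the call began, along the tool's axes at that moment; what a row does not reach only later rows make up. Full scale, the value 1, is 0.1 m for a shift and pi/2 rad for a turn. A row lasts 1/12 s, in which the tool goes at most 41.7 mm and 7.16 degrees, less where a joint would pass 70% of its speed; a pose out of reach is approached as far as the arm can. A call with a number of a shift or a turn outside -1 to 1 is refused whole. A call with a gripper value outside its range is refused whole. The fingers move at their own pace and stop on an object; the grip force is fixed at half the most. Time passes only in rows, so rows that repeat a pose let the fingers close. It gives the time, the measured TCP pose, the force and the opening at its end, in the units of the state.
- robot.get_obs(): the state, without advancing time (a new reading comes with each control period).
- robot.snapshot(name): name is "scene" or "side" or "wrist"; returns (picture, depth): 384x512x3 uint8, red, green, blue; 384x512 float32, m along the optical axis (not along the pixel's ray), 0 where there is no reading.
- robot.camera_params(name): a dict with "mtx" (3x3 intrinsics, pixels), "R" (3x3) and "t" (3): a world point X has camera coordinates R X + t. Camera axes: x right, y down, z forward; pixel columns grow to the right and rows downward; lengths in m; the calibration is good to about 2 mm. A picture is of the moment at which its call begins: read the wrist's pose just before it. camera_params takes no time and is no camera call; for the wrist camera it gives the pose at the moment of the call.
- robot.close_job(): hands the job in, once; it reports no verdict.
The state is a dict: "time": time; "joint_positions": joint angles; "qvel": joint speeds; "joint_torque": joint torques, N m; "tool_pos": TCP position; "ee_rot": TCP orientation; "wrist_force": force on the tool from outside, world axes, zero at the start; "wrist_torque": the same for the moment, N m; "width": finger opening in m.
Only numpy, scipy, OpenCV 4.12 (cv2) and the standard library are available. Lean on these libraries where they do the work, as an engineer would, in place of code of your own. Each camera call takes 0.05 s, during which the arm holds its last target.

## Working session

There is one attempt and no reset: what is moved stays moved. The work goes in short steps, Python scripts to look and compute and a tool call to move; the robot and the scene stay as the last step left them, time stands still between calls to the robot, and variables do not carry over. Pictures are saved under pics/ and viewed, and the job is handed in when it is done.

Besides the shell and the picture viewer there is one more tool, called after ">>>" by a JSON object that holds its "fn" and its "kwargs". move_arm: Moves the arm, as the interface text tells. Its arguments: {"type":"object","properties":{"increments":{"type":"array","items":{"type":"array","items":{"type":"array","items":{"type":"number","minimum":-1,"maximum":1}}}}},"required":["increments"]}

```bash
mkdir -p pics; ls; python3 - <<'E'
from bench import robot
import cv2,numpy as np
print(robot.get_obs())
for n in ("scene","side","wrist"):
    p=robot.camera_params(n); print(n,np.round(p["mtx"],1).tolist(),np.round(p["R"],4).tolist(),np.round(p["t"],4).tolist())
    im,d=robot.snapshot(n); cv2.imwrite(f"pics/{n}0.png",im[:,:,::-1]); np.save(f"pics/{n}0.npy",d)
    np.savez(f"pics/{n}0cam.npz",**p)
E
```

```text
pics
{'time': 0.0, 'joint_positions': array([ 1.12589145e+00,  8.79698511e-02,  1.37221969e+00, -4.00641454e-05,
        1.68359237e+00, -1.03098159e-01]), 'qvel': array([ 2.63262927e-04,  1.04934330e-03, -1.59960660e-03,  1.36547636e-03,
        3.01238130e-04,  7.16445522e-06]), 'joint_torque': array([ 3.95892976e-04, -3.40165758e+01, -3.02431369e+01,  7.18233478e-02,
        3.27528280e-02, -1.53414721e-04]), 'tool_pos': array([0.18431908, 0.51808639, 0.40351311]), 'ee_rot': array([-3.13941092e+00, -1.85700699e-04,  2.79978127e+00]), 'wrist_force': array([0.14079184, 0.79169052, 0.08789306]), 'wrist_torque': array([ 0.0421447 , -0.00184368, -0.03095621]), 'width': 0.09412895050666184}
scene [[409.4, 0.0, 255.2], [0.0, 409.4, 194.2], [0.0, 0.0, 1.0]] [[-0.8379, 0.5457, -0.008], [0.4141, 0.6261, -0.6607], [-0.3555, -0.5569, -0.7506]] [0.455, -0.1568, 1.4193]
side [[475.3, 0.0, 258.3], [0.0, 475.3, 191.7], [0.0, 0.0, 1.0]] [[0.9095, -0.4156, 0.0072], [-0.3098, -0.6892, -0.655], [0.2771, 0.5935, -0.7556]] [-0.4825, 0.2521, 1.0604]
wrist [[275.5, 0.0, 255.1], [0.0, 275.5, 192.2], [0.0, 0.0, 1.0]] [[0.335, 0.9422, -0.0014], [0.9131, -0.3243, 0.2473], [0.2326, -0.0841, -0.9689]] [-0.5493, -0.0246, 0.3897]
```

View pics/scene0.png

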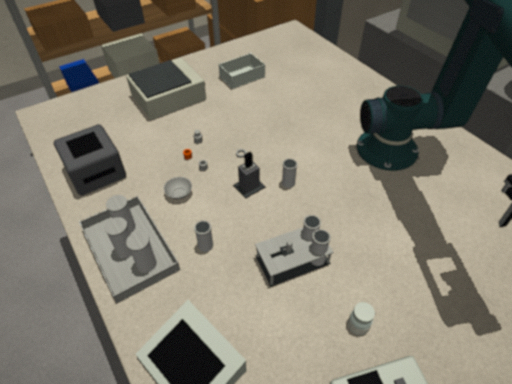

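View pics/side0.png

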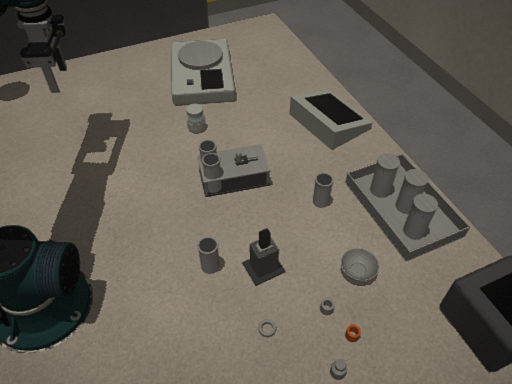

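View pics/wrist0.png

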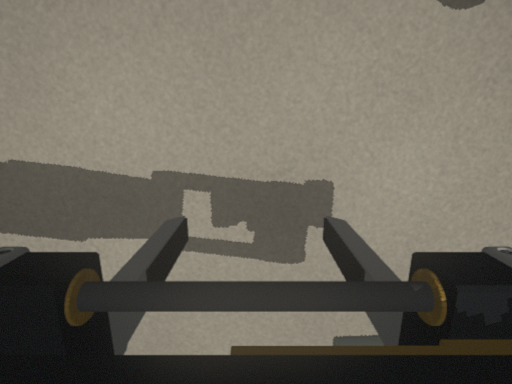

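The side view shows the rack at (235,170) with its clip at (245,158), and the wedge in its stand at (264,250). The possible sleeves are the grey ring (327,306), the orange look-alike (353,332), the knob weight (338,368) and the flat ring (267,328). By the description the sleeve is (327,306), and I'll check that in a close crop.

```bash
cat > h.py <<'E'
import numpy as np,cv2
from bench import robot
def load(n,tag="0"):
    im=cv2.imread(f"pics/{n}{tag}.png"); d=np.load(f"pics/{n}{tag}.npy"); p=dict(np.load(f"pics/{n}{tag}cam.npz")); return im,d,p
def snap(n,tag):
    p=robot.camera_params(n); im,d=robot.snapshot(n); im=im[:,:,::-1].copy()
    cv2.imwrite(f"pics/{n}{tag}.png",im); np.save(f"pics/{n}{tag}.npy",d); np.savez(f"pics/{n}{tag}cam.npz",**p); return im,d,p
def ray(p,u,v):
    r=np.linalg.inv(p["mtx"])@np.array([u,v,1.]); R=p["R"]; return -R.T@p["t"],R.T@r
def onz(p,u,v,z):
    o,d=ray(p,u,v); return o+d*(z-o[2])/d[2]
def dep(p,d,u,v):
    o,r=ray(p,u,v); return o+r*d[int(v),int(u)]
def proj(p,X):
    c=np.asarray(X)@p["R"].T+p["t"]; c=c@p["mtx"].T; return c[...,:2]/c[...,2:]
def cloud(p,d):
    v,u=np.mgrid[0:d.shape[0],0:d.shape[1]]
    r=np.stack([u,v,np.ones_like(u)],-1)@np.linalg.inv(p["mtx"]).T
    X=(r*d[...,None]-p["t"])@p["R"]
    X[d==0]=np.nan
    return X
def crop(im,u0,v0,u1,v1,k,name):
    c=cv2.resize(im[v0:v1,u0:u1],None,fx=k,fy=k,interpolation=cv2.INTER_CUBIC); cv2.imwrite(f"pics/{name}.png",c)
E
python3 - <<'E'
from h import *
for n in("scene","side"):
    im,d,p=load(n)
    X=cloud(p,d)
    print(n,(d>0).mean())
    pts={"side":dict(rack=(235,170),clip=(245,158),wedge=(264,235),sleeve=(327,301),orange=(353,328),weight=(339,361),ring=(275,328),can=(209,244),can2=(323,180),bowl=(360,265),jar=(195,110)),
    "scene":dict(rack=(285,255),wedge=(248,158),a=(203,163),b=(197,134),orange=(187,152),ring=(241,153),can=(290,162))}[n]
    for k,(u,v) in pts.items(): print(k,np.round(X[v,u],3))
im,d,p=load("side")
crop(im,170,130,290,290,4,"c1"); crop(im,300,280,380,390,5,"c2")
E
```

```text
scene 0.996368408203125
rack [0.574 0.19  0.063]
wedge [ 0.495 -0.11   0.13 ]
a [ 0.57  -0.276  0.015]
b [ 0.529 -0.391  0.039]
orange [ 0.589 -0.355  0.014]
ring [ 0.43  -0.263 -0.001]
can [ 0.374 -0.063  0.087]
side 0.9960479736328125
rack [0.533 0.153 0.059]
clip [0.572 0.177 0.066]
wedge [ 0.487 -0.123  0.143]
sleeve [ 0.577 -0.263  0.021]
orange [ 0.597 -0.34   0.017]
weight [ 0.524 -0.397  0.046]
ring [ 0.447 -0.268  0.01 ]
can [ 0.381 -0.06   0.089]
can2 [0.71  0.004 0.089]
bowl [ 0.702 -0.207  0.005]
jar [0.514 0.41  0.075]
```

```bash
python3 - <<'E'
import cv2,numpy as np
a=cv2.imread("pics/c1.png");b=cv2.imread("pics/c2.png")
h=640;b=cv2.resize(b,(300,412));o=np.zeros((600,790,3),np.uint8);o[:600,:480]=a[:600];o[:412,485:785]=b;cv2.imwrite("pics/c3.png",o)
E
```

```text
(no output)
```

View pics/c3.png

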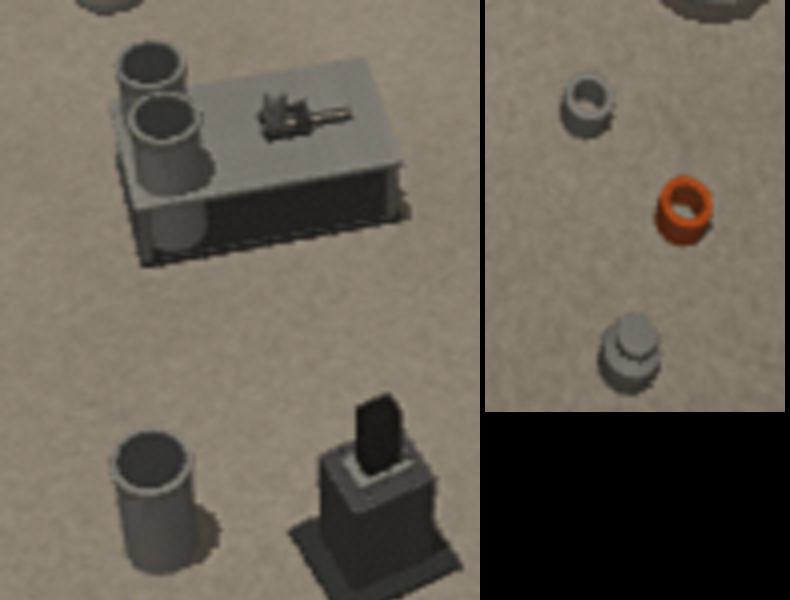

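The crop confirms it: the grey tube (588,105) is taller than the flat ring and has an open bore, so it's the sleeve. The orange one (685,210) stays put. Next I'll measure rough poses.

```bash
python3 - <<'E'
from h import *
def rect(P):
    (c,s,a)=cv2.minAreaRect((P[:,:2]*1000).astype(np.float32)); return np.round(c,1),np.round(s,1),round(a,1)
for n in("scene","side"):
    im,d,p=load(n); X=cloud(p,d)
    m=(abs(X[...,2]-.06)<.006)&(abs(X[...,0]-.55)<.18)&(abs(X[...,1]-.17)<.13)
    m=cv2.morphologyEx(m.astype(np.uint8),cv2.MORPH_OPEN,np.ones((3,3)))>0
    print(n,"plate",rect(X[m]),m.sum(),np.median(X[m][:,2]))
    m=(abs(X[...,2]-.088)<.006)&(abs(X[...,0]-.49)<.05)&(abs(X[...,1]+.115)<.05)
    print("stand",rect(X[m]),m.sum())
    m=(X[...,2]>.1)&(abs(X[...,0]-.49)<.05)&(abs(X[...,1]+.115)<.05)
    print("handle",rect(X[m]),m.sum(),np.nanmax(X[m][:,2]))
    m=(X[...,2]>.104)&(X[...,2]<.12)&(abs(X[...,0]-.5)<.08)&(abs(X[...,1]-.17)<.1)
    print("cans",rect(X[m]),m.sum())
    for nm,c in(("sleeve",(.573,-.27)),("orange",(.593,-.348))):
        m=(X[...,2]>.02)&(abs(X[...,0]-c[0])<.025)&(abs(X[...,1]-c[1])<.025)
        print(nm,rect(X[m]),m.sum(),np.nanmax(X[m][:,2]))
E
```

```text
scene plate (array([539.5, 183.1]), array([107.5, 182. ]), 79.5) 1724 0.05972384516187113
stand (array([ 492.3, -114. ]), array([53.7, 48.2]), 3.6) 144
handle (array([ 492.9, -111.9]), array([20.7, 16.7]), 5.8) 106 0.14666907863342638
cans (array([479.5, 194.7]), array([97.9, 47. ]), 78.1) 454
sleeve (array([ 574.4, -266.6]), array([30.9, 26.2]), 85.1) 37 0.02990482507330691
orange (array([ 592.3, -342.6]), array([29.4, 27.4]), 20.1) 38 0.029751936018105257
side plate (array([539. , 180.8]), array([111.5, 181. ]), 80.1) 1383 0.06030228447889437
stand (array([ 490.4, -116.5]), array([51.4, 46.9]), 4.9) 286
handle (array([ 490.7, -117. ]), array([22.9, 17.2]), 6.7) 190 0.1476608195961276
cans (array([478.1, 192.6]), array([100.8,  45.6]), 78.6) 414
sleeve (array([ 572.2, -271.4]), array([28.5, 29.8]), 21.4) 109 0.030004319963310645
orange (array([ 591.1, -348.2]), array([28.8, 29.3]), 85.0) 116 0.03006303710154535
```

```bash
cat >> h.py <<'E'
from scipy.spatial.transform import Rotation as Ro
def pose():
    o=robot.get_obs(); return o["tool_pos"],Ro.from_euler("xyz",o["ee_rot"]).as_matrix(),o
def goal(tip,jawdeg,off=0.18):
    """print tool-axis shift/turn (units) from measured pose to grasp point 'tip', tool down, jaw axis (tool y) at jawdeg"""
    P,R,o=pose(); a=np.deg2rad(jawdeg)
    y=np.array([np.cos(a),np.sin(a),0]); z=np.array([0,0,-1.]); x=np.cross(y,z)
    G=np.stack([x,y,z],1); T=np.array(tip)-G[:,2]*off
    s=R.T@(T-P)/.1; r=Ro.from_matrix(R.T@G).as_rotvec()/(np.pi/2)
    print("shift",np.round(s,4),"turn",np.round(r,4),"| grasp now",np.round((P+R[:,2]*off)*1000,1),"jaw",round(np.degrees(np.arctan2(R[1,1],R[0,1])),2),"t",round(o["time"],2),"w",round(o["width"]*1000,1),"F",np.round(o["wrist_force"],1),"T",np.round(o["wrist_torque"],2),"j",np.round(o["joint_positions"],2))
E
python3 - <<'E'
from h import *
im,d,p=load("wrist")
P,R,o=pose(); C=-p["R"].T@p["t"]; print("cam in tool",R.T@(C-P),"axes(cam rows in tool)",np.round(p["R"]@R,3)); print(robot.tcp_to_tips)
goal([.45,.15,.3],-10.5)
E
```

```text
cam in tool [ 0.0726665  -0.00010634  0.0209095 ] axes(cam rows in tool) [[ 0.     1.    -0.   ]
 [-0.969  0.    -0.247]
 [-0.247  0.     0.969]]
0.1992
shift [-3.7367 -2.5787 -0.7584] turn [-1.00e-03  7.00e-04  8.99e-01] | grasp now [184.2 517.8 223.8] jaw 70.41 t 0.15 w 93.9 F [ 0.2 -0.9  1.3] T [ 0.02  0.05 -0.01] j [ 1.13  0.09  1.37 -0.    1.68 -0.1 ]
```

>>> {"fn": "move_arm", "kwargs": {"increments": [[[1, -1, -0.5, 0, 0, 0, 0], [1, -1, -0.5, 0, 0, 0, 0], [1, -1, -0.5, 0, 0, 0, 0], [1, -1, -0.5, 0, 0, 0, 0]]]}}

```text
time: 0.48
tool_pos: [0.2644, 0.4348, 0.4045]
ee_rot: [-3.14, 0.002, 2.794]
wrist_force: [0.3, 1.0, -0.2]
width: 0.0939
```

>>> {"fn": "move_arm", "kwargs": {"increments": [[[1, -1, -0.5, 0, 0, 0, 0], [1, -1, -0.5, 0, 0, 0, 0], [1, -1, -0.5, 0, 0, 0, 0], [1, -1, -0.5, 0, 0, 0, 0]]]}}

```text
time: 0.82
tool_pos: [0.3417, 0.3545, 0.4043]
ee_rot: [-3.14, 0.002, 2.794]
wrist_force: [0.3, -0.4, -0.5]
width: 0.0939
```

>>> {"fn": "move_arm", "kwargs": {"increments": [[[1, -1, -0.5, 0, 0, 0, 0], [1, -1, -0.5, 0, 0, 0, 0], [1, -1, -0.5, 0, 0, 0, 0], [1, -1, -0.5, 0, 0, 0, 0]]]}}

```text
time: 1.15
tool_pos: [0.419, 0.2742, 0.4041]
ee_rot: [-3.14, 0.001, 2.795]
wrist_force: [0.1, -0.8, 0.0]
width: 0.0938
```

>>> {"fn": "move_arm", "kwargs": {"increments": [[[1, -1, -0.5, 0, 0, 0, 0], [1, -1, -0.5, 0, 0, 0, 0], [1, -1, -0.5, 0, 0, 0, 0], [1, -1, -0.5, 0, 0, 0, 0]]]}}

```text
time: 1.48
tool_pos: [0.4964, 0.1939, 0.4038]
ee_rot: [-3.14, 0.0, 2.795]
wrist_force: [-0.2, -1.0, -0.7]
width: 0.0935
```

>>> {"fn": "move_arm", "kwargs": {"increments": [[[1, -0.7, -0.5, 0.3, 0, 0, 0.45], [1, -0.7, -0.5, 0.3, 0, 0, 0.45], [1, -0.7, -0.5, 0.3, 0, 0, 0.45], [1, -0.7, -0.5, 0.3, 0, 0, 0.45], [1, -0.7, -0.5, 0.3, 0, 0, 0.45], [1, -0.7, -0.5, 0.3, 0, 0, 0.45], [1, -0.7, -0.5, 0.3, 0, 0, 0.45]]]}}

```text
time: 2.07
tool_pos: [0.5428, 0.127, 0.3744]
ee_rot: [-3.141, -0.002, 2.093]
wrist_force: [0.2, -0.1, 0.1]
width: 0.0946
```

>>> {"fn": "move_arm", "kwargs": {"increments": [[[1, 0, 0, 0.2, 0, 0, 0.45], [1, 0, 0, 0.2, 0, 0, 0.45], [1, 0, 0, 0.2, 0, 0, 0.45], [1, 0, 0, 0.2, 0, 0, 0.45], [1, 0, 0, 0.2, 0, 0, 0.45], [1, 0, 0, 0.2, 0, 0, 0.45], [1, 0, 0, 0.2, 0, 0, 0.45]]]}}

```text
time: 2.65
tool_pos: [0.5429, 0.1267, 0.3546]
ee_rot: [-3.141, -0.001, 1.388]
wrist_force: [0.1, 0.3, 0.2]
width: 0.0944
```

```bash
python3 - <<'E'
from h import *
goal([.545,.13,.17],-10.5)
im,d,p=snap("wrist","1")
E
```

```text
shift [0.0367 0.015  0.0464] turn [-0.0004 -0.0005  0.0006] | grasp now [542.8 126.8 174.6] jaw -10.45 t 2.65 w 94.4 F [0.1 0.3 0.2] T [-0.1   0.05  0.04] j [0.13 0.12 1.44 0.   1.59 0.31]
```

View pics/wrist1.png

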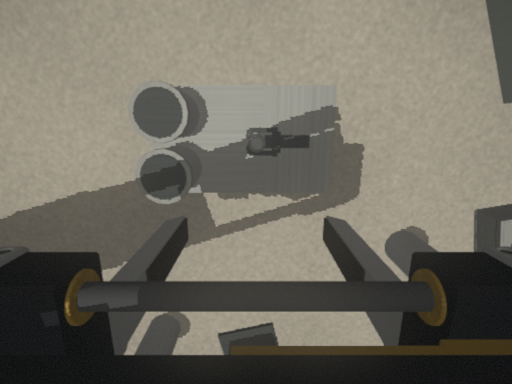

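```bash
python3 - <<'E'
from h import *
im,d,p=load("wrist","1"); X=cloud(p,d)
m=(abs(X[...,2]-.06)<.004)&(abs(X[...,0]-.55)<.18)&(abs(X[...,1]-.17)<.13)
P=X[m]; (c,s,a)=cv2.minAreaRect((P[:,:2]*1000).astype(np.float32)); print(c,s,a,np.median(P[:,2]))
m=(X[...,2]>.104)&(X[...,2]<.12)&(abs(X[...,0]-.5)<.08)&(abs(X[...,1]-.17)<.1)
print("cans",cv2.minAreaRect((X[m][:,:2]*1000).astype(np.float32)))
m=(X[...,2]>.080)&(X[...,2]<.1)&(abs(X[...,0]-.555)<.03)&(abs(X[...,1]-.17)<.03)
print("spindle",X[m].mean(0),m.sum(),cv2.minEnclosingCircle((X[m][:,:2]*1000).astype(np.float32)))
crop(im,210,100,340,200,6,"w1c")
E
```

```text
(538.5546264648438, 182.15245056152344) (103.87693786621094, 180.49647521972656) 79.41893005371094 0.059289423371461356
cans ((477.5981140136719, 193.3612823486328), (96.7631607055664, 46.395137786865234), 79.37519836425781)
spindle [0.55303216 0.17971155 0.08948184] 253 ((552.9742431640625, 179.42236328125), 7.852651119232178)
```

View pics/w1c.png

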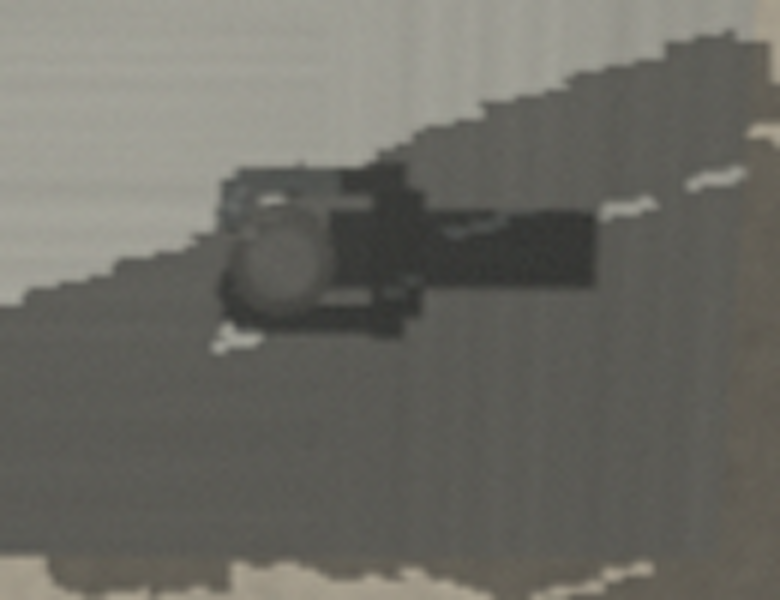

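The wrist view shows the spindle at (257,143) and the slot running right to (309,142). That puts the seat at (553.1, 179.4) mm with rack yaw -10.6 degrees. Next is the stand.

>>> {"fn": "move_arm", "kwargs": {"increments": [[[1, -1, 0, -0.25, 0, 0, 0], [1, -1, 0, -0.25, 0, 0, 0], [1, -1, 0, -0.25, 0, 0, 0], [1, -1, 0, -0.25, 0, 0, 0]]]}}

```text
time: 3.03
tool_pos: [0.5246, 0.0246, 0.3815]
ee_rot: [3.139, 0.001, 1.386]
wrist_force: [0.7, 0.2, 0.6]
width: 0.0942
```

>>> {"fn": "move_arm", "kwargs": {"increments": [[[1, -1, 0, 0, 0, 0, 0], [1, -1, 0, 0, 0, 0, 0], [1, -1, 0, 0, 0, 0, 0], [1, -1, 0, 0, 0, 0, 0]]]}}

```text
time: 3.37
tool_pos: [0.5063, -0.0731, 0.3793]
ee_rot: [-3.141, 0.0, 1.385]
wrist_force: [-0.0, 0.9, -0.5]
width: 0.0943
```

>>> {"fn": "move_arm", "kwargs": {"increments": [[[1, -0.96, 0.07, 0, 0, 0, -0.17], [1, -0.96, 0.07, 0, 0, 0, -0.17], [1, -0.96, 0.07, 0, 0, 0, -0.17], [1, -0.96, 0.07, 0, 0, 0, -0.17], [1, -0.96, 0.07, 0, 0, 0, -0.17]]]}}

```text
time: 3.78
tool_pos: [0.4964, -0.1663, 0.3792]
ee_rot: [3.142, -0.002, 1.653]
wrist_force: [-0.4, 0.7, -0.2]
width: 0.0941
```

```bash
python3 - <<'E'
from h import *
im,d,p=snap("wrist","2"); X=cloud(p,d)
for nm,lo,hi in(("top",.083,.0895),("collar",.0905,.0955),("handle",.139,.147)):
    m=(X[...,2]>lo)&(X[...,2]<hi)&(abs(X[...,0]-.49)<.05)&(abs(X[...,1]+.115)<.05)
    print(nm,m.sum(),cv2.minAreaRect((X[m][:,:2]*1000).astype(np.float32)),np.median(X[m][:,2]))
goal([.491,-.115,.118],5)
E
```

```text
top 1574 ((490.66754150390625, -114.90348815917969), (51.88199234008789, 45.07398223876953), 3.4127750396728516) 0.08721532844350785
collar 299 ((490.7134094238281, -114.82807922363281), (33.65074157714844, 21.814476013183594), 3.681119918823242) 0.0922667370982783
handle 570 ((490.73516845703125, -114.69441223144531), (21.369131088256836, 15.71990966796875), 4.999273300170898) 0.14209156991557922
shift [ 0.508  -0.0117  0.8142] turn [ 0.0001 -0.0012 -0.0023] | grasp now [ 496.4 -165.3  199.3] jaw 4.79 t 3.83 w 94.2 F [-0.4 -0.  -0.4] T [-0.03  0.04  0.02] j [-0.43  0.03  1.48  0.    1.63 -0.51]
```

View pics/wrist2.png

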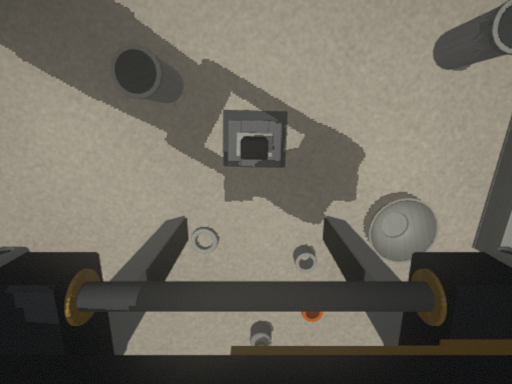

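The wrist view shows the stand at (255,138) with the handle standing upright in it. From depth: stand (490.7, -114.8) mm, yaw 3.6 degrees.

>>> {"fn": "move_arm", "kwargs": {"increments": [[[1, 0.508, -0.014, 0, 0, 0, 0.013], [1, 0.508, -0.014, 0, 0, 0, 0.013], [1, 0.508, -0.014, 0.4, 0, 0, 0.013], [1, 0.508, -0.014, 0.8, 0, 0, 0.013], [1, 0.508, -0.014, 0.8, 0, 0, 0.013], [1, 0.508, -0.014, 0.8, 0, 0, 0.013]]]}}

```text
time: 4.33
tool_pos: [0.4896, -0.1147, 0.2973]
ee_rot: [-3.135, -0.003, 1.635]
wrist_force: [-0.4, 0.5, 0.9]
width: 0.0941
```

```bash
python3 - <<'E'
from h import *
goal([.4907,-.1148,.119],3.6)
E
```

```text
shift [-0.002   0.0113 -0.0174] turn [-0.0039 -0.0021  0.0011] | grasp now [ 488.4 -114.1  117.3] jaw 3.7 t 4.33 w 94.1 F [-0.4  0.5  0.9] T [-0.08  0.06  0.02] j [-0.34  0.03  1.64  0.    1.47 -0.41]
```

>>> {"fn": "move_arm", "kwargs": {"increments": [[[1, 0, 0.011, -0.015, 0, 0, 0], [1, 0, 0.011, -0.015, 0, 0, 0], [0.15, 0, 0.011, -0.015, 0, 0, 0], [0.15, 0, 0.011, -0.015, 0, 0, 0], [0.15, 0, 0.011, -0.015, 0, 0, 0], [0.15, 0, 0.011, -0.015, 0, 0, 0], [0.15, 0, 0.011, -0.015, 0, 0, 0], [0.15, 0, 0.011, -0.015, 0, 0, 0]]]}}

```text
time: 5.0
tool_pos: [0.4914, -0.1167, 0.3012]
ee_rot: [3.142, -0.0, 1.632]
wrist_force: [-0.3, 0.2, 0.4]
width: 0.0576
```

```bash
python3 - <<'E'
from h import *
goal([.4907,-.1148,.119],3.6)
E
```

```text
shift [ 0.019  -0.0057  0.0223] turn [ 0.     -0.     -0.0007] | grasp now [ 491.4 -116.7  121.2] jaw 3.53 t 5.0 w 57.6 F [-0.3  0.2  0.4] T [-0.08  0.04 -0.02] j [-0.35  0.03  1.64  0.    1.47 -0.41]
```

>>> {"fn": "move_arm", "kwargs": {"increments": [[[0, 0.02, -0.005, 0.022, 0, 0, 0], [0, 0.02, -0.005, 0.022, 0, 0, 0], [0, 0.02, -0.005, 0.022, 0, 0, 0], [0, 0.02, -0.005, 0.022, 0, 0, 0], [0, 0.02, -0.005, 0.022, 0, 0, 0], [0, 0.02, -0.005, 0.022, 0, 0, 0], [0, 0.02, -0.005, 0.022, 0, 0, 0], [0, 0.02, -0.005, 0.022, 0, 0, 0]]]}}

```text
time: 5.67
tool_pos: [0.4908, -0.1146, 0.2989]
ee_rot: [3.141, -0.0, 1.633]
wrist_force: [-0.2, 0.6, -0.9]
width: 0.0216
```

>>> {"fn": "move_arm", "kwargs": {"increments": [[[0, 0, 0, 0, 0, 0, 0], [0, 0, 0, 0, 0, 0, 0], [0, 0, 0, 0, 0, 0, 0], [0, 0, 0, 0, 0, 0, 0]]]}}

```text
time: 6.0
tool_pos: [0.4908, -0.1146, 0.2989]
ee_rot: [3.141, -0.0, 1.633]
wrist_force: [0.3, 0.6, -0.5]
width: 0.0219
```

```bash
python3 - <<'E'
from h import *
goal([.4907,-.1148,.119],3.6)
E
```

```text
shift [-0.0022 -0.0013 -0.0005] turn [ 0.0001 -0.0001 -0.0006] | grasp now [ 490.8 -114.6  118.9] jaw 3.55 t 6.0 w 21.9 F [ 0.3  0.6 -0.5] T [-0.03 -0.06  0.02] j [-0.34  0.03  1.64  0.    1.47 -0.4 ]
```

>>> {"fn": "move_arm", "kwargs": {"increments": [[[0, 0, 0, -0.2, 0, 0, 0], [0, 0, 0, -0.4, 0, 0, 0], [0, 0, 0, -0.6, 0, 0, 0], [0, 0, 0, -0.8, 0, 0, 0], [0, 0, 0, -1, 0, 0, 0], [0, 0, 0, -1, 0, 0, 0], [0, 0, 0, -1, 0, 0, 0]]]}}

```text
time: 6.58
tool_pos: [0.4909, -0.1146, 0.3996]
ee_rot: [3.14, 0.001, 1.633]
wrist_force: [-0.3, 0.5, -2.1]
width: 0.0222
```

```bash
python3 - <<'E'
from h import *
goal([.4907,-.1148,.219],3.6)
a=snap("side","3")[0]; b=snap("scene","3")[0]
crop(a,215,150,315,290,4,"s3a");crop(b,200,90,300,200,4,"s3b")
A=cv2.imread("pics/s3a.png");B=cv2.imread("pics/s3b.png");o=np.zeros((560,800,3),np.uint8);o[:560,:400]=A;o[:440,400:]=B;cv2.imwrite("pics/s3.png",o)
E
```

```text
shift [-0.0015 -0.0017  0.0058] turn [ 0.0012  0.0005 -0.0006] | grasp now [ 491.2 -114.8  219.6] jaw 3.54 t 6.58 w 22.2 F [-0.3  0.5 -2.1] T [-0.04  0.15  0.01] j [-0.34 -0.02  1.49 -0.    1.67 -0.4 ]
```

View pics/s3.png

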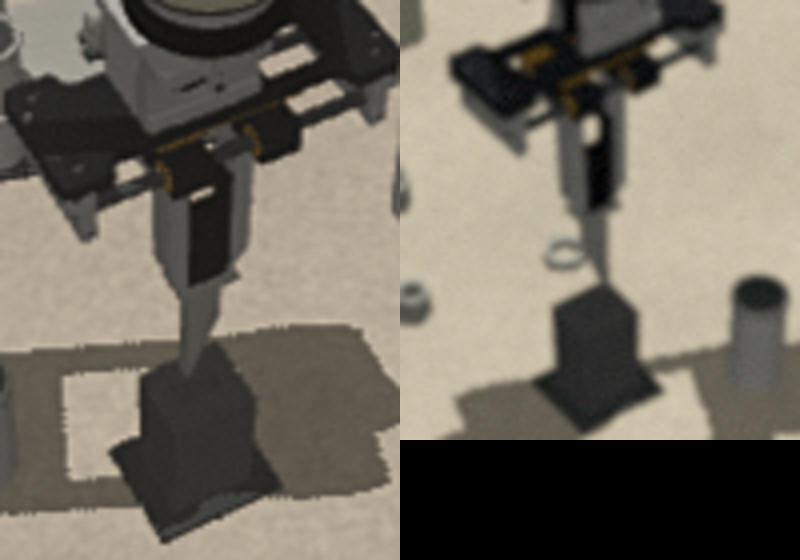

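In the side crop the blade hangs at (195,330) with its flat face left (world -x) and its slope right. So the wedge's x is the stand's +3.6 degrees, and the tip sits on the -x side. I'll carry it to the rack.

>>> {"fn": "move_arm", "kwargs": {"increments": [[[0, 0.25, 0.1, -0.2, 0, 0, 0], [0, 0.5, 0.2, -0.2, 0, 0, 0], [0, 0.75, 0.3, -0.2, 0, 0, 0], [0, 1, 0.35, -0.2, 0, 0, 0], [0, 1, 0.35, -0.2, 0, 0, 0]]]}}

```text
time: 7.1
tool_pos: [0.5198, -0.0092, 0.4165]
ee_rot: [-3.138, -0.004, 1.638]
wrist_force: [-0.1, -0.3, -1.2]
width: 0.022
```

>>> {"fn": "move_arm", "kwargs": {"increments": [[[0, 0.25, 0.1, 0, 0, 0, 0], [0, 0.5, 0.2, 0, 0, 0, 0], [0, 0.75, 0.3, 0, 0, 0, 0], [0, 1, 0.35, 0, 0, 0, 0], [0, 1, 0.35, 0, 0, 0, 0]]]}}

```text
time: 7.52
tool_pos: [0.5485, 0.0925, 0.4164]
ee_rot: [-3.138, -0.002, 1.637]
wrist_force: [-0.8, 0.3, -2.4]
width: 0.0224
```

>>> {"fn": "move_arm", "kwargs": {"increments": [[[0, 0.2, 0.1, 0, 0, 0, 0.04], [0, 0.4, 0.2, 0, 0, 0, 0.08], [0, 0.6, 0.28, 0, 0, 0, 0.12], [0, 0.8, 0.28, 0, 0, 0, 0.157], [0, 0.85, 0.28, 0, 0, 0, 0.157], [0, 0.85, 0.28, 0, 0, 0, 0.157], [0, 0.85, 0.28, 0, 0, 0, 0.157], [0, 0.85, 0.28, 0, 0, 0, 0.157]]]}}

```text
time: 8.18
tool_pos: [0.571, 0.1746, 0.4186]
ee_rot: [-3.141, 0.001, 1.386]
wrist_force: [-0.6, -0.2, -1.1]
width: 0.0219
```

```bash
python3 - <<'E'
from h import *
goal([.5718,.1759,.241],-10.6)
im,d,p=snap("wrist","4")
E
```

```text
shift [ 0.0143  0.0058 -0.0238] turn [-0.0003  0.0007 -0.0002] | grasp now [570.9 174.4 238.6] jaw -10.61 t 8.18 w 21.9 F [-0.6 -0.2 -1.1] T [-0.11  0.1  -0.02] j [ 0.2   0.19  1.23 -0.    1.72  0.39]
```

View pics/wrist4.png

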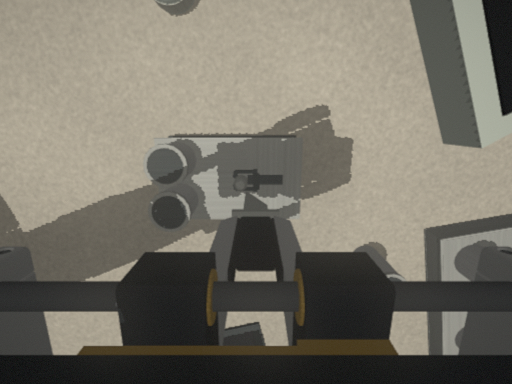

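>>> {"fn": "move_arm", "kwargs": {"increments": [[[0, 0.014, 0.006, 0.1, 0, 0, 0], [0, 0.014, 0.006, 0.2, 0, 0, 0], [0, 0.014, 0.006, 0.25, 0, 0, 0], [0, 0.014, 0.006, 0.25, 0, 0, 0], [0, 0.014, 0.006, 0.25, 0, 0, 0]]]}}

```text
time: 8.65
tool_pos: [0.5717, 0.177, 0.3928]
ee_rot: [-3.14, 0.001, 1.386]
wrist_force: [-0.4, 0.3, -0.9]
width: 0.0219
```

```bash
python3 - <<'E'
from h import *
goal([.5718,.1759,.211],-10.6)
a,d,pa=snap("side","5"); b,d2,pb=snap("scene","5")
P,R,o=pose(); G=P+R[:,2]*.18; u=R[:,1]
tip=G-.009*u-np.array([0,0,.1109]); print("exp tip",tip,"proj side",proj(pa,tip),"scene",proj(pb,tip))
crop(a,200,90,300,210,5,"s5a");crop(b,240,190,340,280,5,"s5b")
A=cv2.imread("pics/s5a.png");B=cv2.imread("pics/s5b.png");cv2.imwrite("pics/s5a.png",A[:600])
E
```

```text
shift [-0.0105  0.0029  0.018 ] turn [-0.0013  0.0005  0.0001] | grasp now [571.3 176.9 212.8] jaw -10.59 t 8.65 w 21.9 F [-0.4  0.3 -0.9] T [-0.14  0.07  0.01] j [0.21 0.2  1.27 0.   1.68 0.39]
exp tip [0.56307061 0.17885066 0.10324709] proj side [241.46575359 148.42036618] scene [286.56852671 241.36223794]
```

View pics/s5a.png

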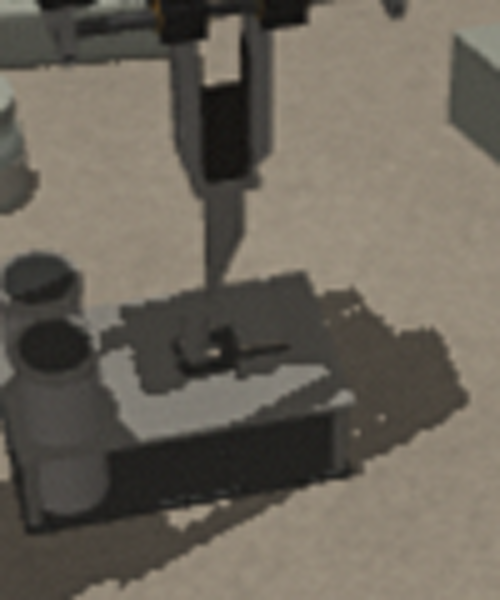

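View pics/s5b.png

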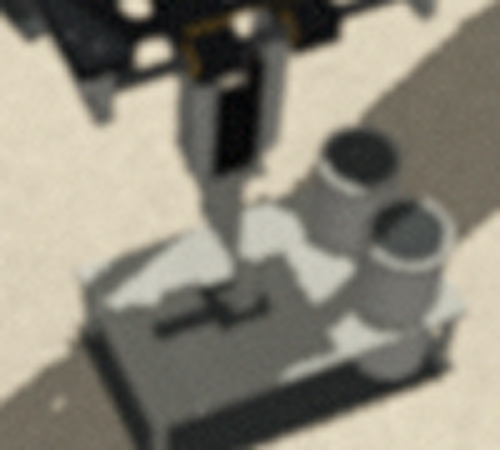

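The side crop shows the tip at (212,290), within about 1 px of where I predicted, and the spindle stands at (190,330). I'll correct y by about 1 mm and descend.

>>> {"fn": "move_arm", "kwargs": {"increments": [[[0, -0.01, 0.003, 0.03, 0, 0, 0], [0, -0.01, 0.003, 0.06, 0, 0, 0], [0, -0.01, 0.003, 0.1, 0, 0, 0], [0, -0.01, 0.003, 0.15, 0, 0, 0], [0, -0.01, 0.003, 0.2, 0, 0, 0], [0, -0.01, 0.003, 0.24, 0, 0, 0], [0, -0.01, 0.003, 0.26, 0, 0, 0], [0, -0.01, 0.003, 0.26, 0, 0, 0]]]}}

```text
time: 9.42
tool_pos: [0.5719, 0.1761, 0.367]
ee_rot: [-3.14, 0.001, 1.386]
wrist_force: [0.0, 0.5, -0.7]
width: 0.0217
```

```bash
python3 - <<'E'
from h import *
goal([.5718,.1759,.187],-10.6)
E
```

```text
shift [-0.0023 -0.0001 -0.0002] turn [-0.0008  0.0004  0.0002] | grasp now [571.6 176.1 187. ] jaw -10.58 t 9.42 w 21.7 F [ 0.   0.5 -0.7] T [-0.08  0.08 -0.  ] j [ 0.2   0.21  1.31 -0.    1.63  0.39]
```

>>> {"fn": "move_arm", "kwargs": {"increments": [[[0, -0.002, 0, 0.03, 0, 0, 0], [0, -0.002, 0, 0.06, 0, 0, 0], [0, -0.002, 0, 0.09, 0, 0, 0], [0, -0.002, 0, 0.12, 0, 0, 0], [0, -0.002, 0, 0.15, 0, 0, 0], [0, -0.002, 0, 0.18, 0, 0, 0], [0, -0.002, 0, 0.2, 0, 0, 0], [0, -0.002, 0, 0.2, 0, 0, 0]]]}}

```text
time: 10.08
tool_pos: [0.5718, 0.1759, 0.3472]
ee_rot: [-3.14, 0.0, 1.386]
wrist_force: [1.0, -0.8, -1.0]
width: 0.0217
```

```bash
python3 - <<'E'
from h import *
goal([.5718,.1759,.167],-10.6)
a,d,pa=snap("side","6"); b,d2,pb=snap("scene","6")
crop(a,200,100,300,210,5,"s6a");crop(b,240,190,340,280,5,"s6b")
E
```

```text
shift [-0.0003  0.0002  0.0021] turn [-0.0007  0.0002  0.0002] | grasp now [571.6 175.9 167.2] jaw -10.58 t 10.08 w 21.7 F [ 1.  -0.8 -1. ] T [-0.07  0.09 -0.  ] j [0.2  0.21 1.34 0.   1.59 0.39]
```

View pics/s6a.png

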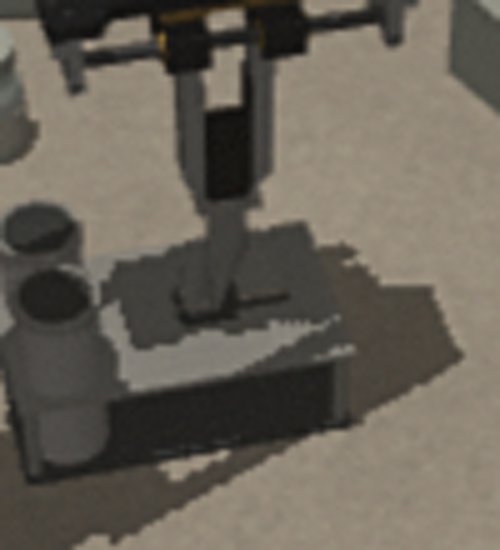

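View pics/s6b.png

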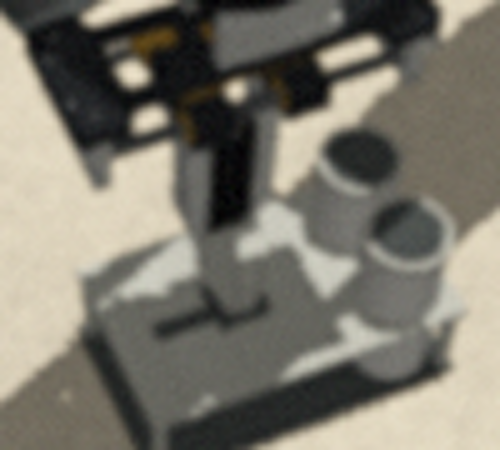

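Both views show the blade between the spindle and the bow, and the wrist force reads no contact. I'll keep driving down in stages.

>>> {"fn": "move_arm", "kwargs": {"increments": [[[0, 0, 0, 0.02, 0, 0, 0], [0, 0, 0, 0.04, 0, 0, 0], [0, 0, 0, 0.06, 0, 0, 0], [0, 0, 0, 0.08, 0, 0, 0], [0, 0, 0, 0.1, 0, 0, 0], [0, 0, 0, 0.12, 0, 0, 0], [0, 0, 0, 0.13, 0, 0, 0], [0, 0, 0, 0.13, 0, 0, 0]]]}}

```text
time: 10.85
tool_pos: [0.5714, 0.1763, 0.3372]
ee_rot: [3.141, -0.002, 1.386]
wrist_force: [-3.9, 0.6, 8.0]
width: 0.0217
```

```bash
python3 - <<'E'
from h import *
goal([.5718,.1759,.154],-10.6)
E
```

```text
shift [-0.0031  0.0051  0.0319] turn [ 0.0001 -0.001   0.0004] | grasp now [571.4 176.6 157.2] jaw -10.56 t 10.85 w 21.7 F [-3.9  0.6  8. ] T [ 0.09  1.35 -0.01] j [0.2  0.21 1.36 0.   1.57 0.39]
```

>>> {"fn": "move_arm", "kwargs": {"increments": [[[0, -0.002, 0.003, 0.02, 0, 0, 0], [0, -0.002, 0.003, 0.04, 0, 0, 0], [0, -0.002, 0.003, 0.06, 0, 0, 0], [0, -0.002, 0.003, 0.08, 0, 0, 0], [0, -0.002, 0.003, 0.1, 0, 0, 0], [0, -0.002, 0.003, 0.1, 0, 0, 0]]]}}

```text
time: 11.35
tool_pos: [0.5716, 0.1762, 0.3259]
ee_rot: [-3.141, -0.001, 1.387]
wrist_force: [-3.3, 2.0, 3.5]
width: 0.0221
```

```bash
python3 - <<'E'
from h import *
goal([.5718,.1759,.144],-10.6)
a,d,pa=snap("side","7"); b,d2,pb=snap("scene","7")
crop(a,200,110,300,210,5,"s7a");crop(b,240,190,340,280,5,"s7b")
E
```

```text
shift [-0.0022  0.0023  0.0186] turn [-0.0006 -0.0008  0.0005] | grasp now [571.5 176.4 145.9] jaw -10.55 t 11.35 w 22.1 F [-3.3  2.   3.5] T [ 0.29  1.05 -0.  ] j [0.2  0.22 1.38 0.   1.55 0.39]
```

View pics/s7a.png

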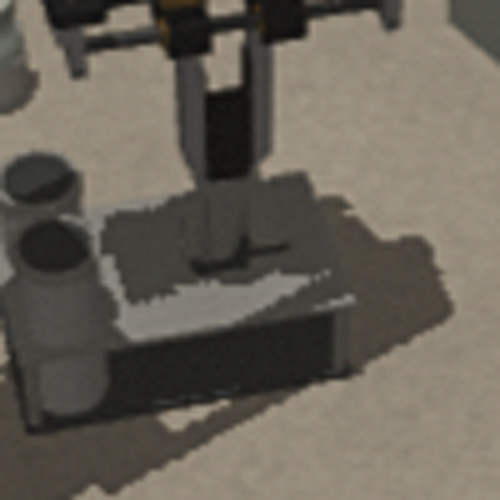

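View pics/s7b.png

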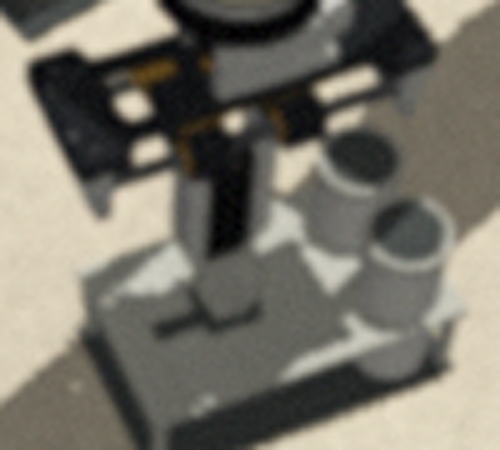

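>>> {"fn": "move_arm", "kwargs": {"increments": [[[0, -0.002, 0.003, 0.02, 0, 0, 0], [0, -0.002, 0.003, 0.04, 0, 0, 0], [0, -0.002, 0.003, 0.06, 0, 0, 0], [0, -0.002, 0.003, 0.08, 0, 0, 0], [0, -0.002, 0.003, 0.1, 0, 0, 0], [0, -0.002, 0.003, 0.12, 0, 0, 0], [0, -0.002, 0.003, 0.13, 0, 0, 0], [0, -0.002, 0.003, 0.13, 0, 0, 0]]]}}

```text
time: 12.12
tool_pos: [0.5726, 0.1753, 0.3115]
ee_rot: [3.141, 0.0, 1.386]
wrist_force: [0.3, -0.4, -1.8]
width: 0.0219
```

```bash
python3 - <<'E'
from h import *
goal([.5718,.1759,.131],-10.6)
a,d,pa=snap("side","8"); b,d2,pb=snap("scene","8")
crop(a,200,110,300,210,5,"s8a");crop(b,240,190,340,280,5,"s8b")
E
```

```text
shift [ 0.0043 -0.0093  0.0048] turn [0.0001 0.0001 0.    ] | grasp now [572.7 175.3 131.5] jaw -10.6 t 12.12 w 21.9 F [ 0.3 -0.4 -1.8] T [-0.04  0.04  0.02] j [ 0.2   0.23  1.39 -0.    1.52  0.39]
```

View pics/s8a.png

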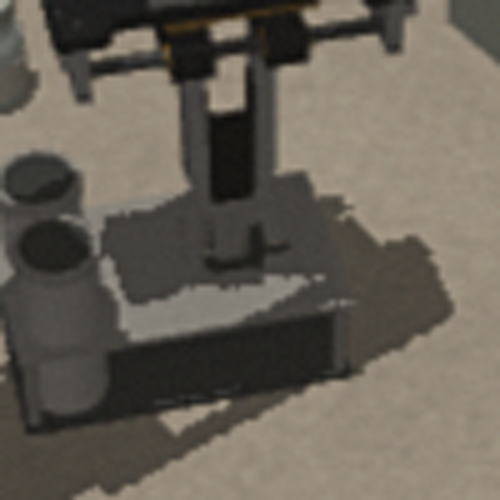

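View pics/s8b.png

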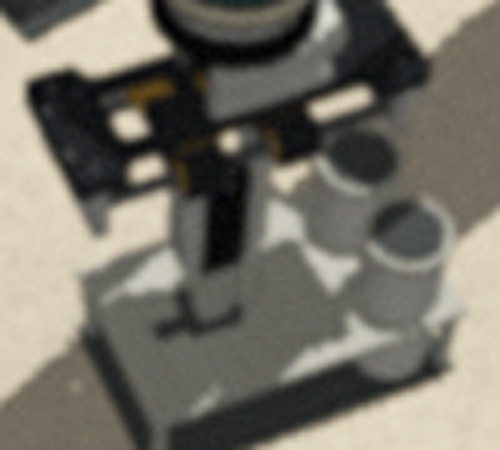

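The wrist force has fallen to zero and the clip has jumped toward +x: the bow is at (262,240) in the side crop. I'll push it farther along the slot with the blade.

>>> {"fn": "move_arm", "kwargs": {"increments": [[[0, 0.003, 0.02, 0, 0, 0, 0], [0, 0.003, 0.05, 0, 0, 0, 0], [0, 0.003, 0.08, 0, 0, 0, 0], [0, 0.003, 0.11, 0, 0, 0, 0], [0, 0.003, 0.14, 0, 0, 0, 0], [0, 0.003, 0.16, 0, 0, 0, 0], [0, 0.003, 0.17, 0, 0, 0, 0], [0, 0.003, 0.17, 0, 0, 0, 0]]]}}

```text
time: 12.88
tool_pos: [0.5895, 0.1725, 0.3119]
ee_rot: [3.142, -0.0, 1.386]
wrist_force: [0.7, 0.4, -0.9]
width: 0.0222
```

```bash
python3 - <<'E'
from h import *
s=np.array([553.1,179.4]);u=np.array([.9829,-.184])
goal(list((s+u*38)/1000)+[.131],-10.6)
a,d,pa=snap("side","9")
crop(a,200,110,300,210,5,"s9a")
E
```

```text
shift [0.0006 0.01   0.0087] turn [ 0.     -0.      0.0001] | grasp now [589.5 172.5 131.9] jaw -10.59 t 12.88 w 22.2 F [ 0.7  0.4 -0.9] T [-0.07  0.05 -0.01] j [ 0.19  0.26  1.35 -0.    1.53  0.38]
```

View pics/s9a.png

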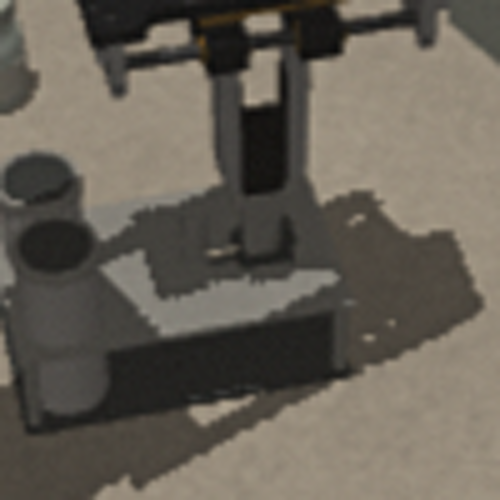

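>>> {"fn": "move_arm", "kwargs": {"increments": [[[0, 0, 0, -0.1, 0, 0, 0], [0, 0, 0, -0.25, 0, 0, 0], [0, 0, 0, -0.41, 0, 0, 0], [0, 0, 0, -0.41, 0, 0, 0], [0, 0, 0, -0.41, 0, 0, 0], [0, 0, 0, -0.41, 0, 0, 0]]]}}

```text
time: 13.43
tool_pos: [0.589, 0.1726, 0.3526]
ee_rot: [-3.141, 0.0, 1.386]
wrist_force: [0.2, -0.8, -1.0]
width: 0.0218
```

```bash
python3 - <<'E'
from h import *
s=np.array([553.1,179.4]);u=np.array([.9829,-.184])
goal(list((s+u*63)/1000)+[.1725],-10.6)
a,d,pa=snap("side","10")
crop(a,200,100,300,210,5,"s10a")
E
```

```text
shift [0.0005 0.2648 0.0012] turn [-0.0003  0.0001  0.0002] | grasp now [588.9 172.6 172.6] jaw -10.58 t 13.43 w 21.8 F [ 0.2 -0.8 -1. ] T [-0.13  0.07  0.03] j [0.19 0.24 1.29 0.   1.6  0.38]
```

View pics/s10a.png

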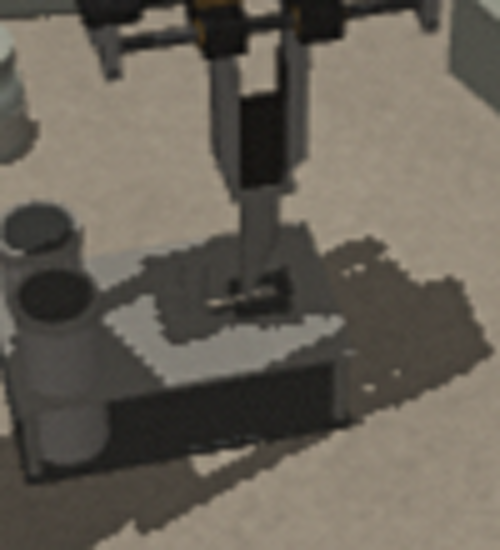

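>>> {"fn": "move_arm", "kwargs": {"increments": [[[0, 0, 0.05, 0, 0, 0, 0], [0, 0, 0.1, 0, 0, 0, 0], [0, 0, 0.14, 0, 0, 0, 0], [0, 0, 0.17, 0, 0, 0, 0], [0, 0, 0.2, 0, 0, 0, 0], [0, 0, 0.23, 0, 0, 0, 0], [0, 0, 0.26, 0, 0, 0, 0], [0, 0, 0.26, 0, 0, 0, 0]]]}}

```text
time: 14.15
tool_pos: [0.6153, 0.1677, 0.3529]
ee_rot: [3.141, -0.0, 1.386]
wrist_force: [-0.3, 0.6, -1.3]
width: 0.0218
```

>>> {"fn": "move_arm", "kwargs": {"increments": [[[0, 0, -0.02, 0, 0, 0, 0], [0, 0, -0.03, 0, 0, 0, 0], [0, 0, -0.03, -0.2, 0, 0, 0], [0, 0, -0.03, -0.4, 0, 0, 0], [0, 0, -0.03, -0.7, 0, 0, 0], [0, 0, -0.03, -0.7, 0, 0, 0]]]}}

```text
time: 14.65
tool_pos: [0.6116, 0.1686, 0.4304]
ee_rot: [3.13, -0.004, 1.386]
wrist_force: [1.1, 0.8, 2.0]
width: 0.0218
```

```bash
python3 - <<'E'
from h import *
goal([.4907,-.1148,.240],3.6)
a,d,pa=snap("side","11");w,dw,pw=snap("wrist","11")
crop(a,200,100,300,210,5,"s11a")
E
```

```text
shift [-3.0079 -0.6703  0.0832] turn [ 0.0075 -0.0019 -0.1574] | grasp now [613.8 169.  250.4] jaw -10.57 t 14.65 w 21.8 F [1.1 0.8 2. ] T [-0.05 -0.06  0.05] j [0.18 0.27 1.11 0.   1.75 0.36]
```

View pics/s11a.png

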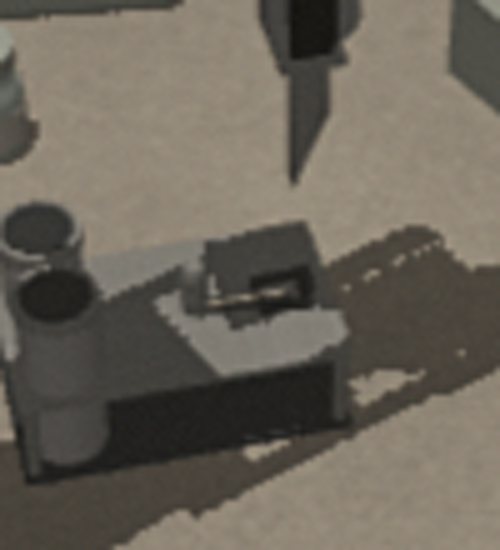

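View pics/wrist11.png

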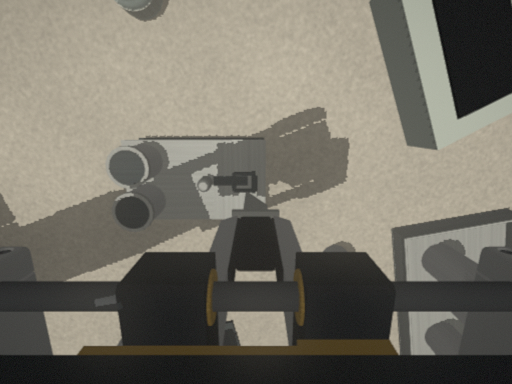

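Clip at (243,181) and spindle at (206,184) in the wrist view, so the seat is well clear. The wedge goes back to its stand.

>>> {"fn": "move_arm", "kwargs": {"increments": [[[0, -0.3, -0.07, 0, 0, 0, 0], [0, -0.6, -0.14, 0, 0, 0, 0], [0, -0.9, -0.21, 0, 0, 0, 0], [0, -1, -0.22, 0, 0, 0, 0], [0, -1, -0.22, 0, 0, 0, 0]]]}}

```text
time: 15.17
tool_pos: [0.571, 0.0722, 0.4212]
ee_rot: [-3.139, 0.001, 1.383]
wrist_force: [-0.1, -0.0, -1.4]
width: 0.0222
```

>>> {"fn": "move_arm", "kwargs": {"increments": [[[0, -0.3, -0.07, 0, 0, 0, 0], [0, -0.6, -0.14, 0, 0, 0, 0], [0, -0.9, -0.21, 0, 0, 0, 0], [0, -1, -0.22, 0, 0, 0, 0], [0, -1, -0.22, 0, 0, 0, 0]]]}}

```text
time: 15.58
tool_pos: [0.5317, -0.0211, 0.4221]
ee_rot: [-3.141, -0.0, 1.384]
wrist_force: [0.0, 0.9, -0.8]
width: 0.0221
```

>>> {"fn": "move_arm", "kwargs": {"increments": [[[0, -0.3, -0.07, 0, 0, 0, -0.05], [0, -0.6, -0.14, 0, 0, 0, -0.1], [0, -0.9, -0.21, 0, 0, 0, -0.157], [0, -1, -0.22, 0, 0, 0, -0.157], [0, -1, -0.22, 0, 0, 0, -0.157], [0, -1, -0.22, 0, 0, 0, -0.157], [0, -1, -0.22, 0, 0, 0, -0.157]]]}}

```text
time: 16.17
tool_pos: [0.4927, -0.113, 0.4226]
ee_rot: [3.141, -0.002, 1.634]
wrist_force: [0.0, 0.1, -0.6]
width: 0.0222
```

```bash
python3 - <<'E'
from h import *
goal([.4908,-.1147,.219],3.55)
E
```

```text
shift [-0.0163 -0.0197  0.2364] turn [ 0.0002 -0.001   0.0007] | grasp now [ 492.7 -112.7  242.6] jaw 3.62 t 16.17 w 22.2 F [ 0.   0.1 -0.6] T [-0.05  0.07 -0.02] j [-0.34 -0.02  1.44  0.    1.72 -0.4 ]
```

>>> {"fn": "move_arm", "kwargs": {"increments": [[[0, -0.016, -0.02, 0.1, 0, 0, 0], [0, -0.016, -0.02, 0.24, 0, 0, 0], [0, -0.016, -0.02, 0.35, 0, 0, 0], [0, -0.016, -0.02, 0.35, 0, 0, 0], [0, -0.016, -0.02, 0.35, 0, 0, 0], [0, -0.016, -0.02, 0.35, 0, 0, 0]]]}}

```text
time: 16.67
tool_pos: [0.4901, -0.1158, 0.3881]
ee_rot: [3.141, -0.0, 1.633]
wrist_force: [-0.0, 0.2, -0.9]
width: 0.0215
```

```bash
python3 - <<'E'
from h import *
goal([.4908,-.1147,.119],3.55)
a=snap("side","12")[0]; b=snap("scene","12")[0]
crop(a,215,150,315,290,4,"s3a");crop(b,200,90,300,200,4,"s3b")
A=cv2.imread("pics/s3a.png");B=cv2.imread("pics/s3b.png");o=np.zeros((560,800,3),np.uint8);o[:560,:400]=A;o[:440,400:]=B;cv2.imwrite("pics/s12.png",o)
E
```

```text
shift [0.0103 0.0074 0.8915] turn [ 0.0002 -0.0001  0.0003] | grasp now [ 490.2 -115.8  208.1] jaw 3.58 t 16.67 w 21.5 F [-0.   0.2 -0.9] T [-0.05  0.03  0.  ] j [-0.34 -0.01  1.51  0.    1.65 -0.41]
```

View pics/s12.png

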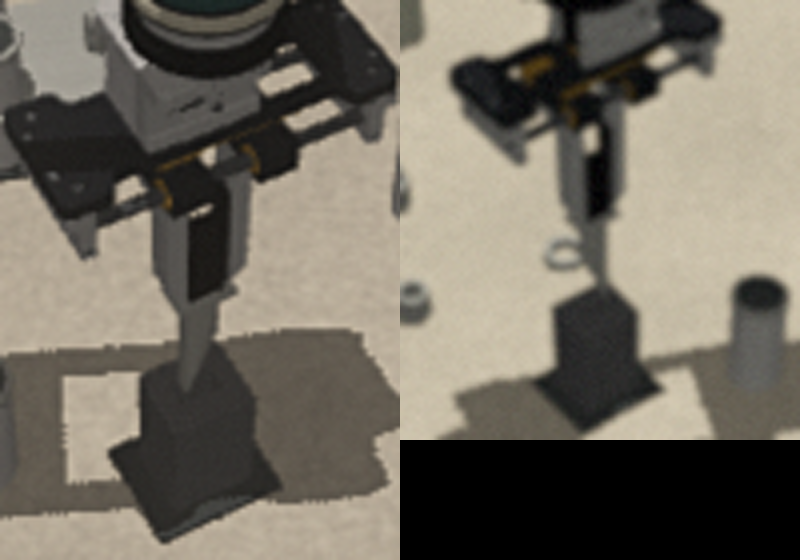

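The wedge still hangs straight in the grip, as it did when I lifted it out, with the tip over the mouth at (185,390). I'll lower it.

>>> {"fn": "move_arm", "kwargs": {"increments": [[[0, 0.01, 0.007, 0, 0, 0, 0], [0, 0.01, 0.007, 0.1, 0, 0, 0], [0, 0.01, 0.007, 0.2, 0, 0, 0], [0, 0.01, 0.007, 0.35, 0, 0, 0], [0, 0.01, 0.007, 0.5, 0, 0, 0], [0, 0.01, 0.007, 0.65, 0, 0, 0], [0, 0.01, 0.007, 0.75, 0, 0, 0], [0, 0.01, 0.007, 0.8, 0, 0, 0]]]}}

```text
time: 17.43
tool_pos: [0.4899, -0.1149, 0.3051]
ee_rot: [-3.138, -0.002, 1.633]
wrist_force: [0.3, 1.1, -2.1]
width: 0.0218
```

```bash
python3 - <<'E'
from h import *
goal([.4908,-.1147,.119],3.55)
E
```

```text
shift [0.001  0.0097 0.0613] turn [-0.0025 -0.0012 -0.0001] | grasp now [ 489.1 -114.6  125.1] jaw 3.54 t 17.43 w 21.8 F [ 0.3  1.1 -2.1] T [-0.06  0.05  0.02] j [-0.34  0.03  1.63  0.    1.49 -0.4 ]
```

>>> {"fn": "move_arm", "kwargs": {"increments": [[[0, 0, 0, 0.03, 0, 0, 0], [0, 0, 0, 0.06, 0, 0, 0], [0, 0, 0, 0.09, 0, 0, 0], [0, 0, 0, 0.09, 0, 0, 0], [0, 0, 0, 0.09, 0, 0, 0], [0, 0, 0, 0.09, 0, 0, 0]]]}}

```text
time: 17.93
tool_pos: [0.4907, -0.1151, 0.2995]
ee_rot: [3.141, 0.0, 1.633]
wrist_force: [0.5, -0.9, -1.3]
width: 0.0218
```

```bash
python3 - <<'E'
from h import *
goal([.4908,-.1147,.119],3.55)
E
```

```text
shift [0.0039 0.0013 0.0052] turn [ 0.0006  0.0002 -0.0001] | grasp now [ 490.9 -115.1  119.5] jaw 3.54 t 17.93 w 21.8 F [ 0.5 -0.9 -1.3] T [-0.06  0.09  0.  ] j [-0.34  0.03  1.64  0.    1.47 -0.4 ]
```

>>> {"fn": "move_arm", "kwargs": {"increments": [[[0, 0.003, 0, 0.008, 0, 0, 0], [0, 0.003, 0, 0.008, 0, 0, 0], [0.3, 0.003, 0, 0.008, 0, 0, 0], [0.6, 0.003, 0, 0.008, 0, 0, 0], [0.6, 0.003, 0, 0.008, 0, 0, 0], [0.6, 0.003, 0, 0.008, 0, 0, 0], [0.6, 0.003, 0, 0.008, 0, 0, 0], [0.6, 0.003, 0, 0.008, 0, 0, 0]]]}}

```text
time: 18.6
tool_pos: [0.4905, -0.1147, 0.2981]
ee_rot: [3.142, -0.0, 1.633]
wrist_force: [-0.4, 0.2, -0.9]
width: 0.0556
```

>>> {"fn": "move_arm", "kwargs": {"increments": [[[0.6, 0, 0, -0.1, 0, 0, 0], [0.6, 0, 0, -0.3, 0, 0, 0], [0.6, 0, 0, -0.6, 0, 0, 0], [0.6, 0, 0, -0.8, 0, 0, 0], [0.6, 0, 0, -0.8, 0, 0, 0]]]}}

```text
time: 19.02
tool_pos: [0.4913, -0.115, 0.3845]
ee_rot: [3.132, 0.004, 1.633]
wrist_force: [0.1, -0.4, 0.3]
width: 0.0562
```

```bash
python3 - <<'E'
from h import *
goal([.573,-.269,.2],3.6)
a,d,p=snap("side","13"); X=cloud(p,d)
m=(X[...,2]>.02)&(abs(X[...,0]-.573)<.025)&(abs(X[...,1]+.27)<.025)
print(cv2.minEnclosingCircle((X[m][:,:2]*1000).astype(np.float32)))
crop(a,215,150,345,330,3,"s13")
E
```

```text
shift [-1.5875  0.7198  0.059 ] turn [ 0.0064  0.0026 -0.0006] | grasp now [ 493.1 -115.6  204.5] jaw 3.55 t 19.02 w 56.2 F [ 0.1 -0.4  0.3] T [-0.06  0.09 -0.  ] j [-0.34 -0.01  1.51  0.    1.63 -0.4 ]
((572.3892211914062, -272.0138854980469), 15.728716850280762)
```

View pics/s13.png

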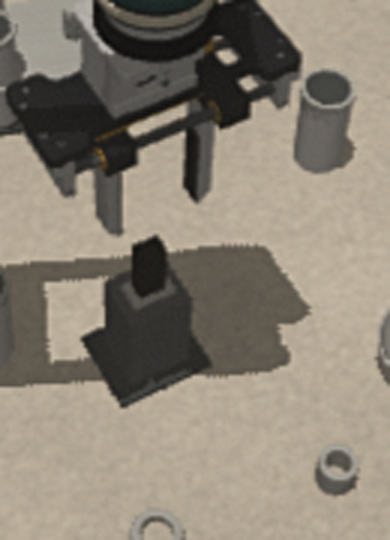

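The wedge is hanging in the stand again (150,270 in the crop). Next I'll look at the sleeve from close up.

>>> {"fn": "move_arm", "kwargs": {"increments": [[[0.7, -1, 0.35, 0, 0, 0, 0], [0.7, -1, 0.35, 0, 0, 0, 0], [0.7, -1, 0.35, 0, 0, 0, 0], [0.7, -1, 0.35, 0, 0, 0, 0]]]}}

```text
time: 19.4
tool_pos: [0.5323, -0.216, 0.3754]
ee_rot: [-3.138, -0.0, 1.629]
wrist_force: [-0.6, 0.5, 0.2]
width: 0.0659
```

>>> {"fn": "move_arm", "kwargs": {"increments": [[[0.7, -1, 0.35, 0.4, 0, 0, 0], [0.7, -1, 0.35, 0.4, 0, 0, 0], [0.7, -1, 0.35, 0.4, 0, 0, 0], [0.7, -1, 0.35, 0.4, 0, 0, 0], [0.7, -1, 0.35, 0.4, 0, 0, 0], [0.7, -1, 0.35, 0.4, 0, 0, 0]]]}}

```text
time: 19.9
tool_pos: [0.5726, -0.309, 0.3374]
ee_rot: [-3.14, -0.002, 1.633]
wrist_force: [0.4, 1.2, 0.2]
width: 0.0658
```

```bash
python3 - <<'E'
from h import *
im,d,p=snap("wrist","14"); X=cloud(p,d)
m=(X[...,2]>.022)&(X[...,2]<.035)&(abs(X[...,0]-.573)<.03)&(abs(X[...,1]+.27)<.03)
c=cv2.minEnclosingCircle((X[m][:,:2]*1000).astype(np.float32)); print(c,m.sum(),np.median(X[m][:,2]),np.nanmax(X[m][:,2]))
(e,s,a)=cv2.fitEllipse(cv2.convexHull((X[m][:,:2]*1000).astype(np.float32))); print(e,s)
goal([c[0][0]/1000,c[0][1]/1000,.016],3.6)
E
```

```text
((572.4937744140625, -270.03155517578125), 14.87058162689209) 368 0.024976438185674174 0.026830643539842863
(572.6383666992188, -270.0777587890625) (29.068767547607422, 29.277280807495117)
shift [0.385  0.0232 1.4252] turn [ 0.     -0.0005  0.0001] | grasp now [ 572.6 -308.6  158.5] jaw 3.61 t 19.95 w 65.8 F [-0.6  0.1 -0.9] T [-0.04  0.01 -0.01] j [-0.58  0.33  1.21  0.    1.6  -0.64]
```

View pics/wrist14.png

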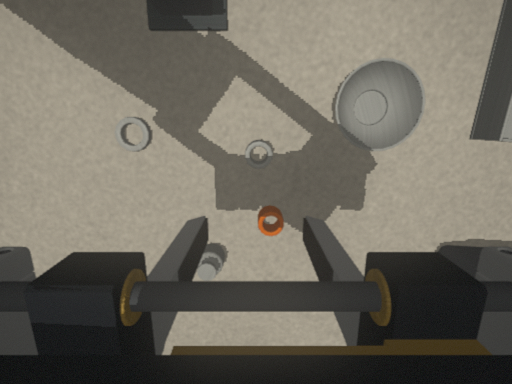

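The wrist view confirms the sleeve at (258,152). The orange look-alike is at (271,220), the weight at (210,263) and the flat ring at (133,134). Going to the sleeve.

>>> {"fn": "move_arm", "kwargs": {"increments": [[[0.7, 0.384, 0.024, 0, 0, 0, 0], [0.7, 0.384, 0.024, 0.3, 0, 0, 0], [0.7, 0.384, 0.024, 0.6, 0, 0, 0], [0.7, 0.384, 0.024, 0.9, 0, 0, 0], [0.7, 0.384, 0.024, 0.9, 0, 0, 0], [0.7, 0.384, 0.024, 0.9, 0, 0, 0], [0.7, 0.384, 0.024, 0.9, 0, 0, 0]]]}}

```text
time: 20.53
tool_pos: [0.5733, -0.2711, 0.2509]
ee_rot: [3.138, 0.002, 1.634]
wrist_force: [0.1, 0.6, 0.1]
width: 0.0659
```

```bash
python3 - <<'E'
from h import *
goal([.5726,-.2701,.024],3.6)
E
```

```text
shift [ 0.0109 -0.0078  0.4691] turn [ 0.002   0.0012 -0.    ] | grasp now [ 573.9 -271.4   70.9] jaw 3.6 t 20.53 w 65.9 F [0.1 0.6 0.1] T [-0.05  0.01 -0.01] j [-0.53  0.34  1.37  0.    1.42 -0.59]
```

>>> {"fn": "move_arm", "kwargs": {"increments": [[[0.7, 0.01, -0.004, 0.15, 0, 0, 0], [0.7, 0.01, -0.004, 0.3, 0, 0, 0], [0.7, 0.01, -0.004, 0.4, 0, 0, 0], [0.7, 0.01, -0.004, 0.44, 0, 0, 0], [0.7, 0.01, -0.004, 0.44, 0, 0, 0], [0.7, 0.01, -0.004, 0.44, 0, 0, 0]]]}}

```text
time: 21.03
tool_pos: [0.5727, -0.2708, 0.2054]
ee_rot: [3.14, 0.001, 1.633]
wrist_force: [0.4, -0.1, 0.3]
width: 0.0661
```

```bash
python3 - <<'E'
from h import *
goal([.5726,-.2701,.024],3.6)
E
```

```text
shift [ 0.0072 -0.0005  0.0141] turn [ 0.001   0.0006 -0.0007] | grasp now [ 573.  -271.    25.4] jaw 3.54 t 21.03 w 66.1 F [ 0.4 -0.1  0.3] T [-0.11  0.05  0.08] j [-0.53  0.38  1.42  0.    1.34 -0.59]
```

>>> {"fn": "move_arm", "kwargs": {"increments": [[[0.7, 0.007, 0, 0.012, 0, 0, 0], [0.7, 0.007, 0, 0.012, 0, 0, 0], [0, 0.007, 0, 0.012, 0, 0, 0], [0, 0.007, 0, 0.012, 0, 0, 0], [0, 0.007, 0, 0.012, 0, 0, 0], [0, 0.007, 0, 0.012, 0, 0, 0], [0, 0.007, 0, 0.012, 0, 0, 0], [0, 0.007, 0, 0.012, 0, 0, 0]]]}}

```text
time: 21.7
tool_pos: [0.5723, -0.2699, 0.203]
ee_rot: [3.141, -0.0, 1.633]
wrist_force: [-0.1, -0.9, -0.1]
width: 0.0297
```

>>> {"fn": "move_arm", "kwargs": {"increments": [[[0, 0, 0, 0, 0, 0, 0], [0, 0, 0, 0, 0, 0, 0], [0, 0, 0, 0, 0, 0, 0]]]}}

```text
time: 21.95
tool_pos: [0.5723, -0.2699, 0.203]
ee_rot: [3.141, -0.0, 1.633]
wrist_force: [-0.1, -0.6, 0.2]
width: 0.0292
```

```bash
python3 - <<'E'
from h import *
goal([.5726,-.2701,.024],3.6)
E
```

```text
shift [-0.0025  0.0025 -0.0103] turn [ 0.0001 -0.     -0.0006] | grasp now [ 572.4 -269.9   23. ] jaw 3.55 t 21.95 w 29.2 F [-0.1 -0.6  0.2] T [-0.06  0.    0.07] j [-0.53  0.38  1.42  0.    1.33 -0.59]
```

The sleeve is held at 29.2 mm, the right diameter. I'll lift it and carry it to the rack.

>>> {"fn": "move_arm", "kwargs": {"increments": [[[0, 0, 0, -0.2, 0, 0, 0], [0, 0, 0, -0.5, 0, 0, 0], [0, 0, 0, -0.8, 0, 0, 0], [0, 0, 0, -1, 0, 0, 0], [0, 0, 0, -1, 0, 0, 0]]]}}

```text
time: 22.37
tool_pos: [0.5733, -0.2705, 0.3092]
ee_rot: [3.133, 0.006, 1.633]
wrist_force: [0.3, 0.1, -0.3]
width: 0.0287
```

>>> {"fn": "move_arm", "kwargs": {"increments": [[[0, 0, 0.02, -0.3, 0, 0, 0], [0, 0.3, 0.02, -0.6, 0, 0, 0], [0, 0.6, 0.02, -0.6, 0, 0, 0], [0, 0.9, 0.02, -0.6, 0, 0, 0], [0, 1, 0.02, -0.6, 0, 0, 0], [0, 1, 0.02, -0.6, 0, 0, 0]]]}}

```text
time: 22.87
tool_pos: [0.5679, -0.1677, 0.3613]
ee_rot: [-3.139, -0.002, 1.636]
wrist_force: [0.3, -0.2, -0.7]
width: 0.0291
```

>>> {"fn": "move_arm", "kwargs": {"increments": [[[0, 0.3, 0.02, 0, 0, 0, 0], [0, 0.6, 0.02, 0, 0, 0, 0], [0, 0.9, 0.02, 0, 0, 0, 0], [0, 1, 0.02, 0, 0, 0, 0], [0, 1, 0.02, 0, 0, 0, 0]]]}}

```text
time: 23.28
tool_pos: [0.5639, -0.0691, 0.3617]
ee_rot: [-3.14, -0.0, 1.635]
wrist_force: [0.3, 0.0, -0.6]
width: 0.0292
```

>>> {"fn": "move_arm", "kwargs": {"increments": [[[0, 0.3, 0.02, 0, 0, 0, 0], [0, 0.6, 0.02, 0, 0, 0, 0], [0, 0.9, 0.02, 0, 0, 0, 0], [0, 1, 0.02, 0, 0, 0, 0], [0, 1, 0.02, 0, 0, 0, 0]]]}}

```text
time: 23.7
tool_pos: [0.56, 0.0302, 0.3623]
ee_rot: [-3.141, 0.001, 1.634]
wrist_force: [0.6, -0.7, -0.7]
width: 0.0294
```

>>> {"fn": "move_arm", "kwargs": {"increments": [[[0, 0.3, 0.02, 0, 0, 0, -0.06], [0, 0.6, 0.02, 0, 0, 0, -0.12], [0, 0.8, 0.02, 0, 0, 0, -0.18], [0, 0.95, 0.02, 0, 0, 0, -0.24], [0, 0.95, 0.02, 0, 0, 0, -0.3], [0, 0.95, 0.02, 0, 0, 0, -0.36], [0, 0.95, 0.02, 0, 0, 0, -0.42], [0, 0.95, 0.02, 0, 0, 0, -0.42]]]}}

```text
time: 24.37
tool_pos: [0.5567, 0.1226, 0.3625]
ee_rot: [-3.14, 0.001, 2.292]
wrist_force: [0.3, -0.3, -0.5]
width: 0.0293
```

>>> {"fn": "move_arm", "kwargs": {"increments": [[[0, 0, 0, 0, 0, 0, -0.07], [0, 0, 0, 0, 0, 0, -0.14], [0, 0, 0, 0, 0, 0, -0.21], [0, 0, 0, 0, 0, 0, -0.28], [0, 0, 0, 0, 0, 0, -0.35], [0, 0, 0, 0, 0, 0, -0.42], [0, 0, 0, 0, 0, 0, -0.42]]]}}

```text
time: 24.95
tool_pos: [0.5565, 0.123, 0.3627]
ee_rot: [-3.14, 0.0, 2.95]
wrist_force: [-0.0, -0.2, -1.5]
width: 0.0292
```

```bash
python3 - <<'E'
from h import *
goal([.5531,.1794,.145],79.4)
a,d,pa=snap("side","15");w,dw,pw=snap("wrist","15")
X=cloud(pw,dw)
m=(abs(X[...,2]-.06)<.004)&(abs(X[...,0]-.55)<.18)&(abs(X[...,1]-.17)<.13)
print(cv2.minAreaRect((X[m][:,:2]*1000).astype(np.float32)))
E
```

```text
shift [0.1408 0.5472 0.376 ] turn [-0.0007  0.0001 -0.0045] | grasp now [556.5 122.8 182.7] jaw 79.0 t 24.95 w 29.2 F [-0.  -0.2 -1.5] T [ 0.   -0.03  0.02] j [ 0.12  0.14  1.39 -0.    1.61 -1.26]
((538.638671875, 182.81100463867188), (104.4365463256836, 180.9876708984375), 79.55261993408203)
```

View pics/wrist15.png

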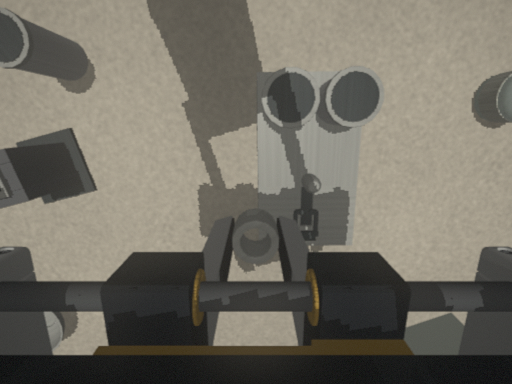

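>>> {"fn": "move_arm", "kwargs": {"increments": [[[0, 0.14, 0.2, 0.1, 0, 0, -0.004], [0, 0.14, 0.4, 0.2, 0, 0, -0.004], [0, 0.14, 0.547, 0.3, 0, 0, -0.004], [0, 0.14, 0.547, 0.34, 0, 0, -0.004], [0, 0.14, 0.547, 0.34, 0, 0, -0.004], [0, 0.14, 0.547, 0.34, 0, 0, -0.004], [0, 0.14, 0.547, 0.34, 0, 0, -0.004]]]}}

```text
time: 25.63
tool_pos: [0.5527, 0.1805, 0.3294]
ee_rot: [-3.141, 0.001, 2.957]
wrist_force: [-0.2, -0.2, -1.0]
width: 0.0289
```

```bash
python3 - <<'E'
from h import *
im,d,p=load("wrist","15");X=cloud(p,d)
m=(abs(X[...,2]-.186)<.004)&(abs(X[...,0]-.556)<.02)&(abs(X[...,1]-.123)<.0135)
print("ring",m.sum(),cv2.minEnclosingCircle((X[m][:,:2]*1000).astype(np.float32)) if m.sum()>5 else "")
goal([.5532,.1795,.13],79.4)
a,d,pa=snap("side","16");b,d,pb=snap("scene","16")
crop(a,180,90,300,210,5,"s16");crop(b,240,190,340,280,5,"s16b")
E
```

```text
ring 1012 ((554.5614013671875, 123.10670471191406), 17.707990646362305)
shift [-0.0064 -0.0084  0.1945] turn [-0.0001  0.0005  0.0003] | grasp now [552.8 180.4 149.4] jaw 79.42 t 25.63 w 28.9 F [-0.2 -0.2 -1. ] T [ 0.05  0.09 -0.03] j [ 0.22  0.18  1.41 -0.    1.54 -1.17]
```

View pics/s16.png

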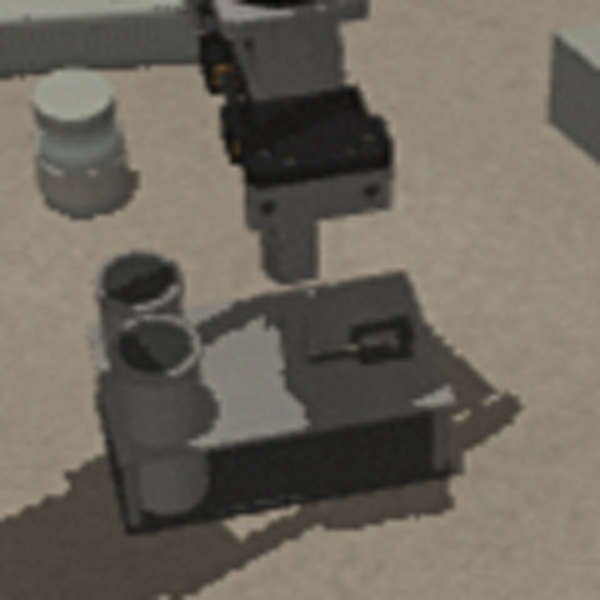

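View pics/s16b.png

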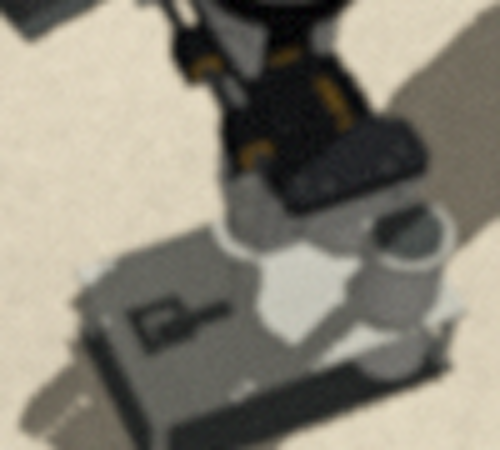

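>>> {"fn": "move_arm", "kwargs": {"increments": [[[0, -0.006, -0.008, 0.1, 0, 0, 0], [0, -0.006, -0.008, 0.2, 0, 0, 0], [0, -0.006, -0.008, 0.3, 0, 0, 0], [0, -0.006, -0.008, 0.31, 0, 0, 0], [0, -0.006, -0.008, 0.31, 0, 0, 0], [0, -0.006, -0.008, 0.31, 0, 0, 0]]]}}

```text
time: 26.23
tool_pos: [0.5528, 0.1803, 0.2975]
ee_rot: [-3.141, -0.001, 2.958]
wrist_force: [-0.1, 0.1, -1.8]
width: 0.0293
```

```bash
python3 - <<'E'
from h import *
goal([.5532,.1795,.104],79.4)
E
```

```text
shift [-0.0056 -0.007   0.1352] turn [-0.0002 -0.0005  0.0012] | grasp now [552.7 180.3 117.5] jaw 79.5 t 26.23 w 29.3 F [-0.1  0.1 -1.8] T [-0.02 -0.    0.01] j [ 0.22  0.2   1.46  0.    1.48 -1.17]
```

>>> {"fn": "move_arm", "kwargs": {"increments": [[[0, -0.005, -0.007, 0, 0, 0, 0], [0, -0.005, -0.007, 0.03, 0, 0, 0], [0, -0.005, -0.007, 0.06, 0, 0, 0], [0, -0.005, -0.007, 0.09, 0, 0, 0], [0, -0.005, -0.007, 0.12, 0, 0, 0], [0, -0.005, -0.007, 0.14, 0, 0, 0], [0, -0.005, -0.007, 0.14, 0, 0, 0]]]}}

```text
time: 26.82
tool_pos: [0.553, 0.1795, 0.2831]
ee_rot: [-3.141, -0.001, 2.958]
wrist_force: [-0.5, -0.2, -1.4]
width: 0.0291
```

```bash
python3 - <<'E'
from h import *
goal([.5532,.1795,.083],79.4)
E
```

```text
shift [-0.0023  0.0006  0.2014] turn [-0.0003 -0.0008  0.0012] | grasp now [552.7 179.4 103.1] jaw 79.51 t 26.82 w 29.1 F [-0.5 -0.2 -1.4] T [-0.   -0.04  0.07] j [ 0.22  0.21  1.47  0.    1.46 -1.17]
```

The sleeve's foot is past the cone with no contact force. I'll lower it on to the plate.

>>> {"fn": "move_arm", "kwargs": {"increments": [[[0, -0.002, 0, 0.04, 0, 0, 0], [0, -0.002, 0, 0.08, 0, 0, 0], [0, -0.002, 0, 0.12, 0, 0, 0], [0, -0.002, 0, 0.15, 0, 0, 0], [0, -0.002, 0, 0.18, 0, 0, 0], [0, -0.002, 0, 0.195, 0, 0, 0], [0, -0.002, 0, 0.203, 0, 0, 0], [0, -0.002, 0, 0.203, 0, 0, 0]]]}}

```text
time: 27.48
tool_pos: [0.5534, 0.1795, 0.2634]
ee_rot: [-3.142, -0.0, 2.958]
wrist_force: [0.2, -0.6, -0.7]
width: 0.0291
```

```bash
python3 - <<'E'
from h import *
goal([.5532,.1795,.083],79.4)
E
```

```text
shift [ 0.0016 -0.      0.0043] turn [-0.0001 -0.0002  0.0012] | grasp now [553.3 179.5  83.4] jaw 79.51 t 27.48 w 29.1 F [ 0.2 -0.6 -0.7] T [0.07 0.02 0.03] j [ 0.22  0.23  1.5   0.    1.42 -1.17]
```

>>> {"fn": "move_arm", "kwargs": {"increments": [[[0, 0.001, 0, 0.008, 0, 0, 0], [0, 0.001, 0, 0.01, 0, 0, 0], [0, 0.001, 0, 0.01, 0, 0, 0], [0.5, 0.001, 0, 0.01, 0, 0, 0], [0.5, 0.001, 0, 0.01, 0, 0, 0], [0.5, 0.001, 0, 0.01, 0, 0, 0], [0.5, 0.001, 0, 0.01, 0, 0, 0], [0.5, 0.001, 0, 0.01, 0, 0, 0]]]}}

```text
time: 28.15
tool_pos: [0.5533, 0.1795, 0.2628]
ee_rot: [3.141, 0.0, 2.958]
wrist_force: [1.0, -0.2, -0.0]
width: 0.0471
```

```bash
python3 - <<'E'
from h import *
goal([.5532,.1795,.083],79.4)
E
```

```text
shift [ 0.0012 -0.0004 -0.002 ] turn [0.0001 0.0001 0.0012] | grasp now [553.4 179.5  82.8] jaw 79.51 t 28.15 w 47.1 F [ 1.  -0.2 -0. ] T [-0.02 -0.02 -0.01] j [ 0.22  0.23  1.5   0.    1.42 -1.17]
```

>>> {"fn": "move_arm", "kwargs": {"increments": [[[0.5, 0, 0, -0.1, 0, 0, 0], [0.5, 0, 0, -0.3, 0, 0, 0], [0.5, 0, 0, -0.6, 0, 0, 0], [0.5, 0, 0, -1, 0, 0, 0], [0.5, 0, 0, -1, 0, 0, 0], [0.5, 0, 0, -1, 0, 0, 0]]]}}

```text
time: 28.65
tool_pos: [0.5538, 0.1796, 0.3674]
ee_rot: [3.138, 0.008, 2.958]
wrist_force: [0.2, -0.1, -0.1]
width: 0.047
```

>>> {"fn": "move_arm", "kwargs": {"increments": [[[0.5, 0, -1, -0.3, 0, 0, 0], [0.5, 0, -1, -0.3, 0, 0, 0], [0.5, 0, -1, -0.3, 0, 0, 0], [0.5, 0, -1, -0.3, 0, 0, 0], [0.5, 0, -1, -0.3, 0, 0, 0]]]}}

```text
time: 29.07
tool_pos: [0.5349, 0.0804, 0.3921]
ee_rot: [3.141, -0.001, 2.956]
wrist_force: [-0.2, 0.5, -0.1]
width: 0.0471
```

```bash
python3 - <<'E'
from h import *
a,d,pa=snap("side","17");b,d2,pb=snap("scene","17");w,dw,pw=snap("wrist","17")
for n,D,p in(("side",d,pa),("scene",d2,pb),("wrist",dw,pw)):
    X=cloud(p,D); r=np.hypot(X[...,0]-.5532,X[...,1]-.1795)
    m=(r<.019)&(X[...,2]>.08)&(X[...,2]<.0882)
    t=(r<.007)&(X[...,2]>.0882)
    if m.sum()>5: print(n,m.sum(),"rim z p95",np.percentile(X[m][:,2],[50,90]),cv2.minEnclosingCircle((X[m][:,:2]*1000).astype(np.float32)),"spindle",t.sum(),np.median(X[t][:,2]) if t.sum() else "")
goal([.5532,.1795,.083],79.4)
crop(a,170,90,300,280,3,"s17");crop(b,230,190,340,280,5,"s17b")
E
```

```text
side 61 rim z p95 [0.08534825 0.08736867] ((554.8810424804688, 177.4211883544922), 16.546184539794922) spindle 13 0.0910441459735394
scene 70 rim z p95 [0.08544539 0.08751043] ((556.071044921875, 179.7004852294922), 15.826438903808594) spindle 12 0.09214653156106206
wrist 472 rim z p95 [0.08496061 0.08643933] ((553.3897094726562, 179.9479522705078), 14.854341506958008) spindle 114 0.09090425583924301
shift [-0.0052  0.9908  1.2831] turn [ 0.0001 -0.0015  0.0019] | grasp now [534.6  82.2 211.3] jaw 79.57 t 29.22 w 47.2 F [ 0.5 -0.5 -0.2] T [ 0.02 -0.02 -0.01] j [ 0.05  0.07  1.41  0.    1.66 -1.34]
```

View pics/s17.png

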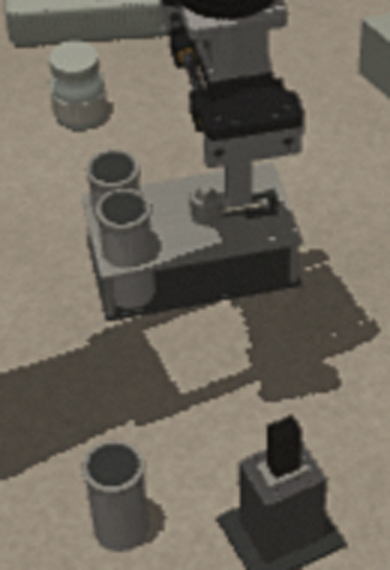

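View pics/s17b.png

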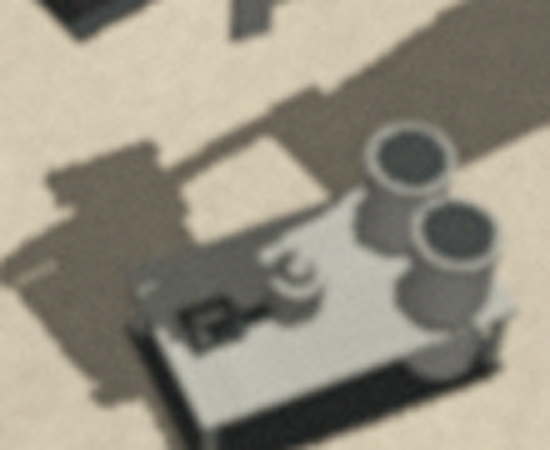

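View pics/side17.png

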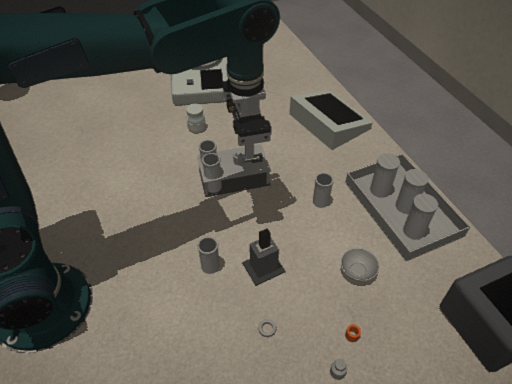

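Sleeve at (207,205) in the side crop, down on the plate with the spindle tip showing through. The clip lies clear at (262,205), the wedge is in its stand at (283,450), and the bystanders look unmoved. One last numeric check before I hand it in.

```bash
python3 - <<'E'
from h import *
for t in("0","17"):
    im,d,p=load("side",t); X=cloud(p,d)
    m=(X[...,2]>.1)&(abs(X[...,0]-.49)<.05)&(abs(X[...,1]+.115)<.05)
    print("handle",np.round(cv2.minAreaRect((X[m][:,:2]*1000).astype(np.float32))[0],1),round(np.nanmax(X[m][:,2]),4),end=" ")
    for nm,c,h in(("ring",(.438,-.268),.004),("weight",(.526,-.397),.03),("orange",(.592,-.346),.02),("can0",(.378,-.062),.08),("can1",(.706,.002),.08),("dish",(.702,-.207),.02),("jar",(.512,.41),.06)):
        m=(X[...,2]>h)&(np.hypot(X[...,0]-c[0],X[...,1]-c[1])<.055)&(X[...,2]<.1)
        print(nm,np.round(np.nanmean(X[m],0)[:2]*1000,1),end=" ")
    print()
im,d,p=load("wrist","17"); X=cloud(p,d)
s=np.array([.5532,.1795]);u=np.array([.983,-.184]);v=np.array([.184,.983])
q=(X[...,:2]-s); a=q@u;b=q@v
m=(X[...,2]>.0625)&(X[...,2]<.08)&(abs(b)<.02)&(a>.018)&(a<.08)
print("clip x range mm",m.sum(),np.percentile(a[m],[1,99])*1000,"y",np.percentile(b[m],[1,99])*1000)
print(robot.close_job())
E
```

```text
handle [ 490.7 -117. ] 0.1477 ring [ 432.  -262.3] weight [ 522.3 -402.9] orange [ 590.8 -348.5] can0 [377.  -61.9] can1 [713.7   4.3] dish [ 702.6 -203.7] jar [513.  412.6] 
handle [ 490.7 -117.4] 0.1462 ring [ 432.5 -262. ] weight [ 521.8 -402.6] orange [ 590.3 -348.6] can0 [377.  -61.7] can1 [713.5   4.6] dish [ 702.9 -203.8] jar [513.  412.7] 
clip x range mm 367 [31.60613104 64.28153508] y [-14.03053488  12.08056094]
the job is handed in; nothing more can be done
None
```

The job is done and handed in at about 29 s of the 72 s allowed.

I lifted the wedge from its stand and drove its blade down between the spindle and the bow. The upward force reached about 8 N, then fell to zero as the clip sprang loose. I pushed the clip along with the blade, so the fingers never touched it. I hung the wedge back in its stand, then lowered the grey sleeve over the spindle on to the plate.

Last checks:
- **Sleeve:** the rim is about 86 mm above the bench, as it should be when home. It is centred within about 0.5 mm, and the spindle tip shows about 6 mm above it. The centre comes from the wrist camera. The side and scene views put it 2–3 mm off, from few pixels and about 2 mm calibration.
- **Clip:** it lies about 32–64 mm out from the seat along x, well clear of the sleeve (15 mm radius).
- **Wedge:** the handle is within 0.5 mm of where it stood at the start. Its top read 1.5 mm lower than in the first picture; I put that down to depth noise and did not re-check it.
- **Other things:** the ring, weight, orange look-alike, cans, dish and jar moved by no more than 0.6 mm, which is within measuring noise.

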